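Mark out a sole and match its heels

ROBOT

A 6-joint arm with a two-finger parallel gripper is mounted at the origin on the work surface. World frame = base frame: x ahead of the robot, y to its left, z up, the work surface at z = 0. Lengths are in mm, angles in rad, forces in N, time in s.
With the tool pointing down it reaches from about 275 to 1000 mm from the base axis. Payload 8.4 kg.
Tool frame: the origin (TCP) lies at the very end of the fingers, on their centre line; the grasp point (between the pads) lies 19 mm behind it; z points along the fingers, y is the direction in which the jaws open and shut (so a half turn about z gives the same grasp; the last joint's range is limited). The gripper opens to 85 mm and grips with 20 to 120 N. Pads are 22 mm wide; open, the fingers measure 114 mm over their backs; the gripper's body (76 mm by 85 mm) begins 54 mm behind the grasp point. The pads swing forward as they close: fully open they stand 13 mm farther back than shut.
Start: joints at [1.197, 0.353, 1.633, -0, 1.155, -0.002], TCP at [227.057, 582.3, 231.281] pointing down, gripper open.
Joint ranges: [-2.63, 2.63], [-0.92, 2.1], [0.06, 2.66], [-1.3, 4.44], [0, 2.69], [-3.02, 3.02]. Speed limits (rad/s): [2.22, 2.22, 2.79, 3.14, 3.14, 3.14].

INTERFACE

Orientations are given as [roll, pitch, yaw] about the fixed x, y, z axes, in that order (R = Rz(yaw) Ry(pitch) Rx(roll)).
In Python, from rig import r gives the robot as it stands.
- The arm moves only by the tool move_arm, never from a script. Its argument "increments" is a list of rows, each an object of numbers: "tx", "ty", "tz": the shift along the tool's x, y, z in cm; "rx", "ry", "rz": the turn, a rotation vector about the tool's x, y, z in degrees; "gripper": the gripper's target within -1 to 1 (fully open at 1, half-way at 0, shut at -1). A call has 1 to 12 rows; each row shifts and turns the commanded pose from where the row before left it, along the tool's axes as they then stand; what a row does not reach is not made up. A row lasts 1/10 s, in which the tool goes at most 50 mm and 8.59 degrees, less where a joint would pass 70% of its speed; a pose out of reach is approached as far as the arm can. A call is refused whole if a number of a shift passes 5 or a number of a turn 8.59, either way. A call with a gripper value outside its range is refused whole. The fingers move at their own pace and stop on an object; "squeeze" is the grip in N (left out, the last holds). Time passes only in rows, so rows that do not move let the fingers close. It gives the time, the measured TCP pose, the force and the opening at its end, in the units of the state.
- r.sense(): the state, without advancing time (a new reading comes with each control period).
- r.grab_frame(name): name is "scene" or "top"; returns (picture, depth): 400x640x3 uint8, red, green, blue; 400x640 float32, mm along the optical axis (not along the pixel's ray), 0 where there is no reading.
- r.camera_model(name): a dict with "fx", "fy", "cx", "cy" (pixels), "R" (3x3) and "t" (3): a world point X has camera coordinates R X + t. Camera axes: x right, y down, z forward; pixel columns grow to the right and rows downward; lengths in mm; the calibration is good to about 2 mm. A picture is of the moment at which its call begins. camera_model takes no time and is no camera call.
- r.sign_off(): hands the job in, once; it reports no verdict.
Trained networks look in the newest picture that a camera, given by its name, has taken for a name from the list of things; names that differ only in an ending like _2 or _b are one class to them, and where a whole thing is asked for, a point or a joint stands for the part that bears it (a point fixed in the world has none). Each returns a list of dicts, best first, with "confidence" (0 to 1); they miss things now and then, are a little off and sometimes report something else, mostly with a low value. They report only what shows in the picture. A call takes as long as a camera call. They do not tell look-alikes from the thing itself.
- r.cut_out(query, camera): "mask" (400x640 bool, what is visible of it) and "bbox" ([left, top, right, bottom] in pixels, round what is visible of it).
- r.place_of(query, camera): "location" ([row, column] in pixels: a listed point, or the origin of a listed thing).
The state is a dict: "clock": time; "qpos": joint angles; "qvel": joint speeds; "joint_efforts": joint torques, N m; "eef_pos": TCP position; "tcp_rot": TCP orientation; "contact_force": force on the tool from outside, world axes, zero at the start; "wrist_torque": the same for the moment, N m; "opening": opening from 0.0 (shut) to 1.0 (fully open).
Only numpy, scipy, OpenCV 4.12 (cv2) and the standard library are available. Lean on these libraries where they do the work, as an engineer would, in place of code of your own. Each camera call takes 0.05 s, during which the arm holds its last target. There are 200 camera calls.

TASK

Make up the re-soling order: swing the clamp lever to the long line (60 degrees from its rest stop) so the sole pattern is held, then run the foot of the tracing stylus on the slab along the pattern's edge, keeping it touching, from the heel's side nearest the robot round the toe to the other side of the heel. Stand the stylus back upright on its cork pad and then swing the lever fully back to rest. Every black rubber top piece on the bench must end up lying square and flush on the wooden heel of the same outline on the board (round back over round back), with the rest of the bench left as it is.

Things in the scene. Friction and masses are not known exactly. Their poses are not given: they have to be found in the camera images.
- slab: Stone slab, fixed; local x runs along the sole pattern from heel to toe, z up, origin at the underside; spans x -180..170, y -85..85 mm, 20 mm thick. At the heel end is the clamp: a steel strap, 24 mm wide and at most 19 mm over the slab's top, reaches along y = 0 onto the heel's top as far as x = -7 mm. The lever's upright hinge axis is at x = -105, y = 0 mm.
- pattern: Plywood sole pattern, 180 x 66 x 12 mm, fixed on the slab's top (origin there; x and y as the slab's). Its outline is the union of discs (x, y, radius in mm) (-18,0,27) (0,1,27) (20,4,25.5) (40,5,26) (60,3,30) (80,0,33) (95,-3,32) (108,-6,27) and of discs half-way between neighbours (values averaged); the waist near x 30 is hollow on the -y side. The stylus's axis runs 18 mm outside this outline.
- edge0 (a point): Point on the slab's top that the stylus axis passes over while its foot touches the pattern's edge: number 0 of 0..6, evenly spaced along the trace (start beside the heel). The trace begins at edge0 on the slab's +y side of the heel, goes round the toe (near edge3) and ends at edge6 on the -y side of the heel.
- edge1 (a point): Point on the slab's top that the stylus axis passes over while its foot touches the pattern's edge: number 1 of 0..6, evenly spaced along the trace (along the first side). The trace begins at edge0 on the slab's +y side of the heel, goes round the toe (near edge3) and ends at edge6 on the -y side of the heel.
- edge2 (a point): Point on the slab's top that the stylus axis passes over while its foot touches the pattern's edge: number 2 of 0..6, evenly spaced along the trace (towards the ball). The trace begins at edge0 on the slab's +y side of the heel, goes round the toe (near edge3) and ends at edge6 on the -y side of the heel.
- edge3 (a point): Point on the slab's top that the stylus axis passes over while its foot touches the pattern's edge: number 3 of 0..6, evenly spaced along the trace (at the toe). The trace begins at edge0 on the slab's +y side of the heel, goes round the toe (near edge3) and ends at edge6 on the -y side of the heel.
- edge4 (a point): Point on the slab's top that the stylus axis passes over while its foot touches the pattern's edge: number 4 of 0..6, evenly spaced along the trace (past the toe). The trace begins at edge0 on the slab's +y side of the heel, goes round the toe (near edge3) and ends at edge6 on the -y side of the heel.
- edge5 (a point): Point on the slab's top that the stylus axis passes over while its foot touches the pattern's edge: number 5 of 0..6, evenly spaced along the trace (back along the other side). The trace begins at edge0 on the slab's +y side of the heel, goes round the toe (near edge3) and ends at edge6 on the -y side of the heel.
- edge6 (a point): Point on the slab's top that the stylus axis passes over while its foot touches the pattern's edge: number 6 of 0..6, evenly spaced along the trace (finish beside the heel). The trace begins at edge0 on the slab's +y side of the heel, goes round the toe (near edge3) and ends at edge6 on the -y side of the heel.
- lever (a joint): Angle of the clamp lever: 0 = rest stop, grows to 1.6 rad as it swings clockwise seen from above. 1.05 rad (60 degrees) is the long black line on its aluminium disc. It stays where it is left (friction about 0.06 N m). At 0 the lever points 210 degrees, at 1.05 rad 150 degrees, measured counter-clockwise from the slab's x axis.
- lever_knob (a point): Centre of the top of the lever's upright black knob, 20 mm diameter; it stands 39 mm free above the lever's arm and its top is 88 mm over the bench; 60 mm from the hinge axis. The lever's arm is 12 mm wide, its top 49 mm over the bench.
- stylus: Tracing stylus that stands by itself: round steel foot 36 mm diameter with an upright side 12 mm tall, tapering to a round wooden grip 22 mm diameter that runs from 22 to 95 mm above the underside. Origin: centre of the underside; z along the grip. About 160 g.
- pad: Cork disc, 60 mm diameter, 6 mm thick, fixed: the stylus's place. Origin: centre of the underside.
- heel_round: Dark wooden heel, loose, 14 mm thick, 200 g, standing on a fixed plywood board (285 x 92 x 8 mm) in a row of three, 90 mm apart; outline round-backed: 66 mm long in x, 56 mm wide in y, its front end (-x) straight and its back end (+x) a half circle of 28 mm radius; the y sides are parallel from x = -33 to 5 mm. Origin: centre of the underside; z up.
- top_round: Black rubber top piece, loose, 12 mm thick, about 60 g, lying on the bench, or absent; outline round-backed: 66 mm long in x, 56 mm wide in y, its front end (-x) straight and its back end (+x) a half circle of 28 mm radius; the y sides are parallel from x = -33 to 5 mm (the same as its heel's). Origin: centre of the underside; z up.
- heel_square: Dark wooden heel, loose, 14 mm thick, 200 g, standing on a fixed plywood board (285 x 92 x 8 mm) in a row of three, 90 mm apart; outline oblong with square corners: 64 mm long in x, 46 mm wide in y. Origin: centre of the underside; z up.
- top_square: Black rubber top piece, loose, 12 mm thick, about 60 g, lying on the bench, or absent; outline oblong with square corners: 64 mm long in x, 46 mm wide in y (the same as its heel's). Origin: centre of the underside; z up.
- heel_slim: Dark wooden heel, loose, 14 mm thick, 200 g, standing on a fixed plywood board (285 x 92 x 8 mm) in a row of three, 90 mm apart; outline slim with both ends round: 66 mm long in x, 30 mm wide in y; the y sides are parallel from x = -18 to 18 mm. Origin: centre of the underside; z up.
- top_slim: Black rubber top piece, loose, 12 mm thick, about 60 g, lying on the bench, or absent; outline slim with both ends round: 66 mm long in x, 30 mm wide in y; the y sides are parallel from x = -18 to 18 mm (the same as its heel's). Origin: centre of the underside; z up.
- heel_round_back (a point): Middle of the round back end of the round-backed heel, on its upper face (33 mm along +x from its origin).
- top_round_back (a point): Middle of the round back end of the round-backed top piece, on its underside (33 mm along +x from its origin); it belongs over heel_round_back.
- marker: Bystander: a marker pen, 127 mm long, 14 mm thick. Leave it alone. Origin: underside.
- rub_block: Bystander: a reddish rubbing block, 65 x 40 x 22 mm. Leave it alone. Origin: underside.
Mind the look-alikes: they are no part of the job. Leave any pink or turquoise look-alike of the top_round alone. Leave any white look-alike of the heel_round alone.

How it is judged:
By the outcome, as a careful person would: the job done as asked, in the order asked, and still so for the second after the job is handed in, with the robot touching nothing.
Of top_round, top_square, top_slim only 1 to 3 are there at a start; the rules pass over those that are not, and their reading is None.
At some moment in a run one of top_round, top_square, top_slim may be knocked a few centimetres aside while the robot is not near it.
It also fails if it takes over 210 s, if anything falls off the work surface, if the arm or the gripper's body presses on something with over 40 N, if the wrist force passes 120 N, or if a joint passes its speed limit or range.

## Working session

There is one attempt and no reset: what is moved stays moved. The work goes in short steps, Python scripts to look and compute and a tool call to move; the robot and the scene stay as the last step left them, time stands still between calls to the robot, and variables do not carry over. Pictures are saved under pics/ and viewed, about 12 in all and at most 16, crops included, and the job is handed in when it is done.

Besides the shell and the picture viewer there is one more tool, called after ">>>" as a command line: name --argument value ..., lists and objects as JSON in quotes. move_arm: Moves the arm, as the interface text tells. Its arguments: {"type":"object","properties":{"increments":{"type":"array","items":{"type":"object","properties":{"tx":{"type":"number"},"ty":{"type":"number"},"tz":{"type":"number"},"rx":{"type":"number"},"ry":{"type":"number"},"rz":{"type":"number"},"gripper":{"type":"number"}}}},"squeeze":{"type":"number"}},"required":["increments"]}

```bash
mkdir -p pics; ls
cat > h.py <<'E'
import numpy as np, cv2
from rig import r
def save(img,n): cv2.imwrite('pics/'+n,cv2.cvtColor(img,cv2.COLOR_RGB2BGR))
def ray(cam,px,z):
    "pixel (row,col) -> world point on plane z"
    m=r.camera_model(cam);R=np.array(m['R']);t=np.array(m['t']);c=-R.T@t
    d=R.T@np.array([(px[1]-m['cx'])/m['fx'],(px[0]-m['cy'])/m['fy'],1]);return c+d*(z-c[2])/d[2]
def cloud(cam,depth):
    m=r.camera_model(cam);R=np.array(m['R']);t=np.array(m['t'])
    v,u=np.mgrid[:400,:640];P=np.stack([(u-m['cx'])/m['fx']*depth,(v-m['cy'])/m['fy']*depth,depth],-1)
    return (P-t)@R
def proj(cam,X):
    m=r.camera_model(cam);p=np.array(m['R'])@np.array(X,float)+np.array(m['t']);return m['fx']*p[0]/p[2]+m['cx'],m['fy']*p[1]/p[2]+m['cy']
E
python3 - <<'E'
from h import *
for c in('scene','top'):
    i,d=r.grab_frame(c);save(i,c+'0.png');np.save(c+'0d.npy',d)
    m=r.camera_model(c);print(c,m['fx'],(-np.array(m['R']).T@np.array(m['t'])).round(), np.array(m['R']).round(2).tolist())
for q in ['slab','pattern','edge0','edge3','edge6','lever_knob','lever','stylus','pad','heel_round','heel_square','heel_slim','top_round','top_square','top_slim','heel_round_back','top_round_back','marker','rub_block']:
    print(q,[(round(x['confidence'],2),np.round(x['location']).tolist(),ray('top',x['location'],0).round()[:2].tolist()) for x in r.place_of(q,'top')][:4])
print(r.sense())
E
```

```text
pics
scene 386.51273400036484 [1285. -542.  779.] [[0.54, 0.84, -0.02], [0.49, -0.33, -0.81], [-0.69, 0.43, -0.59]]
top 449.6707049503834 [ 2.820e+02 -1.000e+00  1.248e+03] [[-0.02, -1.0, -0.01], [-0.99, 0.03, -0.17], [0.17, 0.01, -0.99]]
slab [(0.87, [155.0, 316.0], [621.0, 26.0]), (0.38, [165.0, 274.0], [596.0, 147.0])]
pattern [(0.85, [157.0, 316.0], [614.0, 27.0])]
edge0 [(0.97, [135.0, 300.0], [682.0, 70.0]), (0.94, [171.0, 313.0], [575.0, 37.0]), (0.77, [138.0, 318.0], [670.0, 21.0]), (0.76, [169.0, 295.0], [581.0, 87.0])]
edge3 [(0.97, [135.0, 300.0], [682.0, 70.0]), (0.94, [171.0, 313.0], [575.0, 37.0]), (0.77, [138.0, 318.0], [670.0, 21.0]), (0.76, [169.0, 295.0], [581.0, 87.0])]
edge6 [(0.97, [135.0, 300.0], [682.0, 70.0]), (0.94, [171.0, 313.0], [575.0, 37.0]), (0.77, [138.0, 318.0], [670.0, 21.0]), (0.76, [169.0, 295.0], [581.0, 87.0])]
lever_knob [(0.56, [151.0, 375.0], [627.0, -142.0]), (0.15, [147.0, 263.0], [648.0, 177.0])]Traceback (most recent call last):
  File "<stdin>", line 6, in <module>
ValueError: it knows: edge, heel_round, heel_round_back, heel_slim, heel_square, lever_knob, marker, pad, pattern, rub_block, slab, stylus, top_round, top_round_back, top_slim, top_square
```

Run:
```python
from h import *
i,d=r.grab_frame('top')
for q in ['stylus','pad','heel_round','heel_square','heel_slim','top_round','top_square','top_slim','heel_round_back','top_round_back','marker','rub_block']:
    print(q,[(round(x['confidence'],2),np.round(x['location']).tolist(),ray('top',x['location'],0).round()[:2].tolist()) for x in r.place_of(q,'top')][:4])
print(r.sense())
save(cv2.resize(i[60:330,80:560],(800,450),interpolation=cv2.INTER_CUBIC),'top1.png')
```

```text
stylus [(0.31, [156.0, 319.0], [619.0, 18.0])]
pad [(0.69, [221.0, 296.0], [433.0, 86.0])]
heel_round [(0.57, [209.0, 206.0], [473.0, 339.0])]
heel_square [(0.73, [232.0, 221.0], [407.0, 296.0])]
heel_slim [(0.79, [185.0, 188.0], [542.0, 391.0]), (0.31, [155.0, 228.0], [627.0, 278.0])]
top_round [(0.95, [179.0, 474.0], [538.0, -419.0]), (0.93, [217.0, 433.0], [433.0, -295.0])]
top_square [(0.69, [184.0, 186.0], [545.0, 396.0]), (0.42, [158.0, 321.0], [613.0, 12.0])]
top_slim [(0.27, [221.0, 297.0], [432.0, 83.0])]
heel_round_back [(0.79, [215.0, 197.0], [456.0, 365.0]), (0.71, [306.0, 171.0], [210.0, 428.0])]
top_round_back [(0.87, [207.0, 424.0], [462.0, -272.0]), (0.81, [253.0, 458.0], [332.0, -356.0]), (0.74, [138.0, 318.0], [671.0, 20.0]), (0.59, [189.0, 468.0], [512.0, -400.0])]
marker [(0.71, [225.0, 366.0], [417.0, -109.0])]
rub_block [(0.68, [135.0, 301.0], [681.0, 70.0]), (0.62, [156.0, 228.0], [624.0, 280.0]), (0.15, [218.0, 300.0], [440.0, 75.0])]
{'clock': 1.05, 'qpos': array([ 1.19660254e+00,  3.53001914e-01,  1.63336075e+00, -5.84139451e-06,
        1.15521769e+00, -2.41519755e-03]), 'qvel': array([-0.00140573, -0.00264418, -0.00068193, -0.0006334 ,  0.00104778,
       -0.00057757]), 'joint_efforts': array([ 5.88879925e-05, -6.05195332e+01, -3.42446494e+01, -1.85331396e-04,
        1.45720129e-03, -1.86951007e-05]), 'eef_pos': array([227.06336175, 582.31572601, 231.29659511]), 'tcp_rot': array([3.14158037e+00, 5.37390987e-06, 2.76981642e+00]), 'contact_force': array([-0.30803015,  0.32298407,  0.66580181]), 'wrist_torque': array([ 0.05650834, -0.01570607, -0.00302873]), 'opening': 0.9996665723102534}
```

View pics/top1.png

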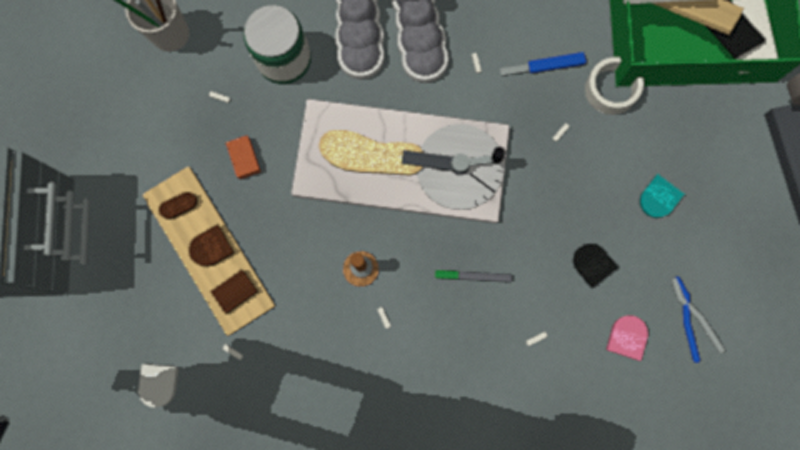

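View pics/scene0.png

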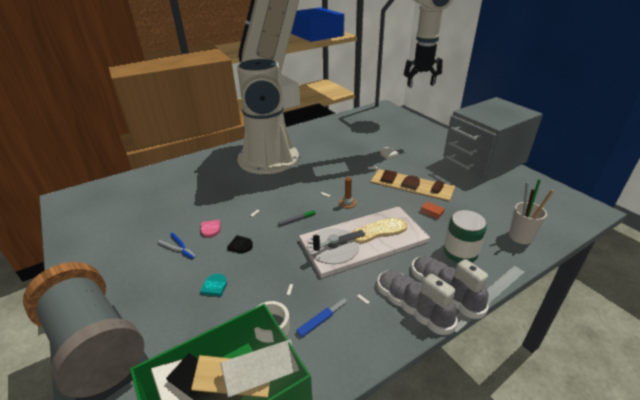

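The only black top piece is the round one, at crop (595,265), about top pixel (219,437). The pink one (628,337) and turquoise one (660,197) are look-alikes, and the white heel look-alike is at (157,385). The stylus stands on its pad at (360,265), the knob is at (498,155), and the heels are at (180,205), (212,246) and (235,292). There is also a black patch in the green box at (745,35), which I'll check. Next I'll measure precisely.

```bash
cat >> h.py <<'E'
def rect(m,P):
    (c,s,a)=cv2.minAreaRect(P[m][:,:2].astype(np.float32)); return np.round(c,1),np.round(s,1),round(a,1)
def big(m,i=0):
    n,l,st,_=cv2.connectedComponentsWithStats(m.astype(np.uint8)); k=1+np.argsort(-st[1:,4])[i]; return l==k
E
python3 - <<'E'
from h import *
out=[]
for cam in('top','scene'):
    i,d=r.grab_frame(cam);P=cloud(cam,d);np.save('P_'+cam,P);np.save('I_'+cam,i)
    bench=P[(d>0)&(P[...,2]>-15)&(P[...,2]<15)&(P[...,0]>300)&(P[...,0]<700)&(abs(P[...,1])<450)]
    print(cam,'bench z',np.median(bench[:,2]),bench[:,2].std())
    for q in ['slab','pattern','lever_knob','stylus','pad','heel_round','heel_square','heel_slim','top_round','top_square','top_slim','marker','rub_block']:
        for x in r.cut_out(q,cam)[:3]:
            m=x['mask']&(d>0)
            if m.sum()<8: continue
            p=P[m];print(q,round(x['confidence'],2),np.round(x['bbox']).tolist(),m.sum(),'z',np.percentile(p[:,2],[10,50,90]).round(1),*rect(m,P),i[m].mean(0).round())
i=np.load('I_top.npy');j=np.load('I_scene.npy')
A=cv2.resize(i[140:250,270:480],(800,419),interpolation=cv2.INTER_CUBIC)
save(A,'crop1.png')
E
```

```text
top bench z -0.03013673497079963 3.921235151193479
pattern 0.69 [344.0, 219.0, 388.0, 229.0] 234 z [ 8.2 12.  15.9] [ 415.2 -100.2] [124.3  14.2] 85.9 [74. 99. 84.]
pattern 0.64 [272.0, 139.0, 329.0, 166.0] 1080 z [28.3 31.6 34.8] [620.5  66.8] [171.5  65.1] 77.8 [200. 186. 133.]
lever_knob 0.74 [351.0, 151.0, 383.0, 161.0] 212 z [46.8 52.1 87.9] [ 597.9 -110.7] [28.2 81.2] 0.2 [104. 109. 106.]
stylus 0.72 [292.0, 210.0, 300.0, 227.0] 138 z [ 19.   55.7 101. ] [433.2  80.8] [28.8 33.9] 45.1 [97. 79. 61.]
pad 0.68 [285.0, 214.0, 306.0, 232.0] 192 z [2.2 5.8 9. ] [429.1  85.3] [50.4 57.8] 16.2 [132.  99.  66.]
heel_round 0.87 [165.0, 280.0, 187.0, 307.0] 494 z [ 9.4 12.9 16.3] [249.  417.3] [58.3 63.7] 87.4 [131. 132. 124.]
heel_round 0.75 [192.0, 196.0, 221.0, 222.0] 485 z [16.8 21.2 24.3] [473.4 339.8] [63.  70.3] 26.6 [81. 51. 32.]
heel_square 0.86 [206.0, 223.0, 235.0, 247.0] 435 z [15.3 20.6 24. ] [400.  297.3] [53.2 67.8] 34.6 [80. 51. 32.]
heel_slim 0.79 [175.0, 176.0, 201.0, 192.0] 243 z [16.9 21.  24.2] [544.8 389.5] [30.8 63.5] 25.5 [73. 45. 28.]
heel_slim 0.24 [206.0, 221.0,
[... 2963 characters left out ...]
[172. 164. 151.]
top_square 0.59 [430.0, 181.0, 444.0, 188.0] 128 z [ 7.4 19.7 22.7] [538.5 403.8] [ 37.1 102.4] 27.2 [84. 62. 45.]
top_square 0.16 [300.0, 206.0, 431.0, 278.0] 4941 z [16.1 20.5 32.6] [607.9  14.6] [349.6 193. ] 80.6 [175. 166. 152.]
top_slim 0.62 [298.0, 206.0, 428.0, 277.0] 5040 z [15.2 20.4 32.5] [605.5  14.8] [349.5 197.8] 80.8 [173. 165. 151.]
marker 0.7 [400.0, 175.0, 419.0, 192.0] 213 z [ 9.5 19.8 22.2] [465.2 354.1] [ 56.1 109. ] 28.9 [83. 62. 48.]
marker 0.49 [278.0, 207.0, 314.0, 224.0] 185 z [ 2.6  9.6 13.4] [418.4 -96.1] [ 27.5 134.5] 3.1 [62. 81. 68.]
rub_block 0.83 [422.0, 204.0, 444.0, 220.0] 267 z [ 3.  19.  22.3] [627. 297.] [66.9 75.2] 18.1 [135.  77.  54.]
```

View pics/crop1.png

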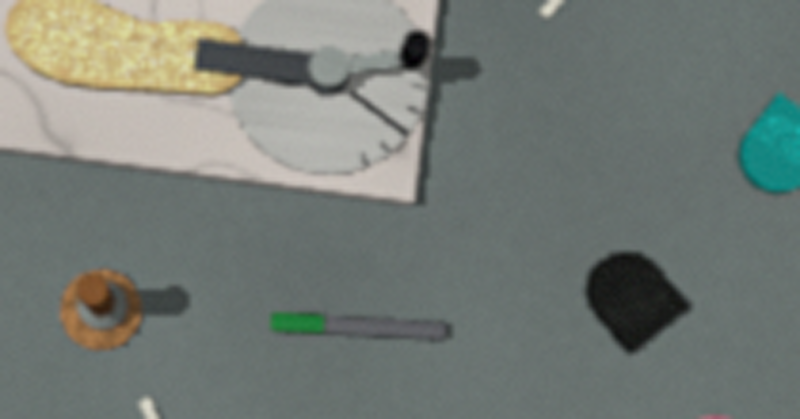

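```bash
cat >> h.py <<'E'
from scipy.optimize import minimize
def ortho(cam,img,z,c,half,s=0.5):
    "rectified patch: rows = x from c0-half, cols = y from c1-half, s mm/px"
    n=int(2*half/s);m=r.camera_model(cam)
    g=np.mgrid[:n,:n]*s-half;X=np.stack([g[0]+c[0],g[1]+c[1],np.full((n,n),float(z))],-1)
    p=X@np.array(m['R']).T+np.array(m['t'])
    return cv2.remap(img.astype(np.float32),(m['fx']*p[...,0]/p[...,2]+m['cx']).astype(np.float32),(m['fy']*p[...,1]/p[...,2]+m['cy']).astype(np.float32),cv2.INTER_LINEAR)
def fit(mask,poly,c,half,yaws,s=0.5):
    "mask float 0..1 ortho; best (x,y,yaw) of poly and IoU"
    n=mask.shape[0]
    def tmpl(v):
        R=np.array([[np.cos(v[2]),-np.sin(v[2])],[np.sin(v[2]),np.cos(v[2])]])
        q=(poly@R.T+v[:2]-np.array(c)+half)/s
        t=np.zeros((n,n),np.uint8);cv2.fillPoly(t,[np.round(q[:,::-1]*16).astype(np.int32)],255,shift=4);return t/255.
    f=lambda v:-(np.minimum(tmpl(v),mask).sum()/np.maximum(tmpl(v),mask).sum())
    mm=mask>.5;yx=np.argwhere(mm).mean(0)*s-half+np.array(c);best=None
    for y in yaws:
        o=minimize(f,[yx[0],yx[1],y],method='Nelder-Mead',options=dict(initial_simplex=[[*yx,y],[yx[0]+6,yx[1],y],[yx[0],yx[1]+6,y],[*yx,y+.15]],xatol=.02,fatol=1e-5))
        if best is None or o.fun<best.fun: best=o
    return best.x.round(3),round(-best.fun,3)
a=np.linspace(-np.pi/2,np.pi/2,40)
ROUND=np.vstack([[[-33,-28]],np.c_[5+28*np.cos(a),28*np.sin(a)],[[-33,28]]])
SQ=np.array([[-32,-23],[32,-23],[32,23],[-32,23.]])
SLAB=np.array([[-180,-85],[170,-85],[170,85],[-180,85.]])
D=np.array([(-18,0,27),(0,1,27),(20,4,25.5),(40,5,26),(60,3,30),(80,0,33),(95,-3,32),(108,-6,27)])
D=np.insert(D,np.arange(1,8),(D[:-1]+D[1:])/2,axis=0)
E
python3 - <<'E'
from h import *
for cam in('top','scene'):
    i=np.load('I_'+cam+'.npy').astype(np.float32)
    def go(n,z,c,half,fun,poly,yaws):
        o=ortho(cam,i,z,c,half);m=fun(o).astype(np.float32);m=big(m>.5).astype(np.float32);m=cv2.morphologyEx(m,cv2.MORPH_CLOSE,np.ones((25,25)));print(cam,n,fit(m,poly,c,half,yaws),m.sum()/4)
    go('top_round',12,(434,-300),55,lambda o:o.max(2)<55,ROUND,np.arange(-3,3,.5))
    br=lambda o:(o[...,0]-o[...,2]>20)&(o[...,0]<110)&(o.sum(2)<240)
    go('heel_round',22,(473,339),50,br,ROUND,np.arange(-3,3,.5))
    go('heel_sq',22,(400,297),46,br,SQ,[.5,2])
    slabm=lambda o:(o.min(2)>125)
    go('slab',20,(607,15),230,lambda o:cv2.morphologyEx((o.min(2)>120).astype(np.uint8),cv2.MORPH_CLOSE,np.ones((161,161))),SLAB,[1.4,1.6])
    t=np.linspace(0,6.28,60);c30=np.c_[30*np.cos(t),30*np.sin(t)]
P=np.load('P_top.npy');i=np.load('I_top.npy')
for cam in('top','scene'):
    P=np.load(f'P_{cam}.npy')
    k=(P[...,2]>80)&(P[...,2]<95)&(abs(P[...,0]-600)<60)&(abs(P[...,1]+140)<60)
    print(cam,'knob',k.sum(),np.median(P[k],0).round(1), P[k].min(0),P[k].max(0))
    k=(P[...,2]>92)&(P[...,2]<110)&(abs(P[...,0]-430)<50)&(abs(P[...,1]-83)<50)
    print(cam,'stylus top',k.sum(),np.median(P[k],0).round(1),P[k].min(0),P[k].max(0))
E
```

```text
top top_round (array([ 432.431, -298.175,    0.642]), np.float64(0.966)) 3302.25
top heel_round (array([470.866, 334.622,   2.05 ]), np.float64(0.945)) 3508.25
top heel_sq (array([397.635, 291.041,  -0.967]), np.float64(0.966)) 3046.75
top slab (array([616.262,  20.885,   1.411]), np.float64(0.608)) 98076.5
scene top_round (array([ 445.02 , -303.636,    0.553]), np.float64(0.841)) 4043.5
scene heel_round (array([482.594, 325.858,   2.104]), np.float64(0.793)) 4050.5
scene heel_sq (array([409.728, 285.239,  -0.921]), np.float64(0.786)) 3503.5
scene slab (array([620.54 ,  19.741,   1.406]), np.float64(0.69)) 86472.25
top knob 44 [ 603.1 -143.3   87.9] [ 593.5437512  -151.25966014   80.32209054] [ 612.42699565 -135.36690379   91.94090949]
top stylus top 56 [433.5  84.2  99.6] [423.63091583  74.16780865  92.10503443] [443.86334995  92.22264961 103.31596834]
scene knob 36 [ 610.5 -145.9   86.3] [ 598.33856332 -153.30898606   80.18322842] [ 617.61491534 -135.99151554   89.76721274]
scene stylus top 31 [439.3  82.9  98. ] [427.81912624  72.2361933   92.00203164] [449.98928229  95.33725386 102.21800084]
```

```bash
cat >> h.py <<'E'
def fit3(cam,mask,poly,z0,z1,c,half,v0,s=0.5):
    "convex prism z0..z1 silhouette fit on the ortho patch at z1"
    n=mask.shape[0];m=r.camera_model(cam);C=-np.array(m['R']).T@np.array(m['t'])
    def tmpl(v):
        R=np.array([[np.cos(v[2]),-np.sin(v[2])],[np.sin(v[2]),np.cos(v[2])]])
        q=poly@R.T+v[:2];b=C[:2]+(q-C[:2])*(C[2]-z1)/(C[2]-z0)
        q=cv2.convexHull(np.vstack([q,b]).astype(np.float32))[:,0]
        q=(q-np.array(c)+half)/s
        t=np.zeros((n,n),np.uint8);cv2.fillPoly(t,[np.round(q[:,::-1]*16).astype(np.int32)],255,shift=4);return t/255.
    f=lambda v:-(np.minimum(tmpl(v),mask).sum()/np.maximum(tmpl(v),mask).sum())
    x,y,w=v0
    o=minimize(f,v0,method='Nelder-Mead',options=dict(initial_simplex=[[x,y,w],[x+6,y,w],[x,y+6,w],[x,y,w+.15]],xatol=.02,fatol=1e-5))
    return o.x.round(3),round(-o.fun,3)
BROWN=lambda o:(o[...,0]-o[...,2]>20)&(o[...,0]<110)&(o.sum(2)<240)
BLACK=lambda o:o.max(2)<55
def meas(cam,i,z0,z1,c,half,fun,poly,v0,hull=False,s=.5):
    m=big(fun(ortho(cam,i,z1,c,half,s))).astype(np.uint8)
    k=cv2.findContours(m,cv2.RETR_EXTERNAL,cv2.CHAIN_APPROX_NONE)[0];k=max(k,key=cv2.contourArea)
    if hull:k=cv2.convexHull(k)
    m=np.zeros_like(m);cv2.drawContours(m,[k],-1,1,-1)
    return fit3(cam,m.astype(np.float32),poly,z0,z1,c,half,v0,s)
E
python3 - <<'E'
from h import *
for cam in('top','scene'):
    i=np.load('I_'+cam+'.npy').astype(np.float32)
    for t in (45,55): print(cam,'top_round',meas(cam,i,0,12,(434,-300),55,lambda o:o.max(2)<t,ROUND,(432,-298,.64)))
    print(cam,'heel_round',meas(cam,i,8,22,(473,339),50,BROWN,ROUND,(471,336,2.05)))
    print(cam,'heel_sq',meas(cam,i,8,22,(400,297),46,BROWN,SQ,(398,291,-.97)))
    f=lambda o:o.min(2)>130
    print(cam,'slab',meas(cam,i,20,20,(610,25),220,f,SLAB,(610,23,1.5),True,1.))
    t=np.linspace(0,6.28,60)
    for rr,dd in D[[0,-1],2:],:pass
E
```

```text
top top_round (array([ 432.047, -298.058,    0.639]), np.float64(0.877))
top top_round (array([ 431.903, -299.803,    0.618]), np.float64(0.925))
top heel_round (array([471.158, 336.229,   2.079]), np.float64(0.943))
top heel_sq (array([398.233, 292.644,  -0.975]), np.float64(0.942))
top slab (array([615.681,  20.425,   1.41 ]), np.float64(0.993))
scene top_round (array([ 436.565, -300.645,    0.725]), np.float64(0.871))
scene top_round (array([ 436.113, -300.036,    0.697]), np.float64(0.928))
scene heel_round (array([475.43 , 333.876,   2.201]), np.float64(0.91))
scene heel_sq (array([404.064, 290.58 ,  -0.86 ]), np.float64(0.907))
scene slab (array([620.126,  18.534,   1.408]), np.float64(0.975))
```

```bash
cat >> h.py <<'E'
import json
def plan(pts,x0=None):
    """pts: list of (x,y,z,yaw,nrows); prints rows from the present pose (tool down)"""
    s=r.sense()
    if x0 is None: x0=(*s['eef_pos'],s['tcp_rot'][2])
    p=np.array(x0[:3],float);w=x0[3];print('from',p.round(1),round(w,3));k=0
    for x,y,z,yw,n in pts:
        dw=(yw-w+np.pi)%(2*np.pi)-np.pi
        g0=p.copy();w0=w
        for j in range(n):
            tgt=g0+(np.array([x,y,z])-g0)*(j+1)/n
            d=tgt-p;c,sn=np.cos(w),np.sin(w)
            row=[d[0]*c+d[1]*sn,d[0]*sn-d[1]*c,-d[2]]
            # rotate
            rz=round(-np.degrees(dw)/n,1);t=np.round(np.array(row)/10,2)
            print(json.dumps(dict(tx=t[0],ty=t[1],tz=t[2],rz=rz)).replace(' ',''))
            t=t*10;p=p+np.array([t[0]*c+t[1]*sn,t[0]*sn-t[1]*c,-t[2]]);w=w-np.radians(rz)
    print('end',p.round(1),round(w,3))
O=np.array([615.7,20.4]);YW=1.41
EX=np.array([np.cos(YW),np.sin(YW)]);EY=np.array([-EX[1],EX[0]])
def loc(p): d=np.array(p[:2])-O; return np.array([d@EX,d@EY])
def wor(l): return O+l[0]*EX+l[1]*EY
E
python3 - <<'E'
from h import *
print(loc((603.1,-143.3)))
plan([(605,-144,130,1.41,22),(605,-144,130,1.41,2)])
E
```

```text
[-163.60560086  -13.77161453]
from [227.1 582.3 231.3] 2.77
{"tx":-2.8,"ty":-2.45,"tz":0.46,"rz":3.5}
{"tx":-2.94,"ty":-2.28,"tz":0.46,"rz":3.5}
{"tx":-3.08,"ty":-2.09,"tz":0.46,"rz":3.5}
{"tx":-3.2,"ty":-1.9,"tz":0.46,"rz":3.5}
{"tx":-3.31,"ty":-1.7,"tz":0.46,"rz":3.5}
{"tx":-3.41,"ty":-1.5,"tz":0.46,"rz":3.5}
{"tx":-3.49,"ty":-1.28,"tz":0.46,"rz":3.5}
{"tx":-3.57,"ty":-1.07,"tz":0.46,"rz":3.5}
{"tx":-3.62,"ty":-0.85,"tz":0.46,"rz":3.5}
{"tx":-3.67,"ty":-0.63,"tz":0.46,"rz":3.5}
{"tx":-3.7,"ty":-0.4,"tz":0.46,"rz":3.5}
{"tx":-3.72,"ty":-0.18,"tz":0.46,"rz":3.5}
{"tx":-3.72,"ty":0.05,"tz":0.47,"rz":3.5}
{"tx":-3.71,"ty":0.28,"tz":0.46,"rz":3.5}
{"tx":-3.69,"ty":0.5,"tz":0.46,"rz":3.5}
{"tx":-3.64,"ty":0.73,"tz":0.46,"rz":3.5}
{"tx":-3.6,"ty":0.95,"tz":0.46,"rz":3.5}
{"tx":-3.54,"ty":1.17,"tz":0.46,"rz":3.5}
{"tx":-3.45,"ty":1.38,"tz":0.46,"rz":3.5}
{"tx":-3.37,"ty":1.59,"tz":0.46,"rz":3.5}
{"tx":-3.26,"ty":1.8,"tz":0.46,"rz":3.5}
{"tx":-3.14,"ty":1.98,"tz":0.46,"rz":3.5}
{"tx":-0.0,"ty":0.0,"tz":-0.0,"rz":0.5}
{"tx":-0.0,"ty":0.0,"tz":-0.0,"rz":0.5}
end [ 605. -144.  130.] 1.408
```

>>> move_arm --increments '[{"rz": 7.8, "gripper": 0.3}, {"rz": 7.8}, {"rz": 7.8}, {"rz": 7.8}, {"rz": 7.8}, {"rz": 7.8}, {"rz": 7.8}, {"rz": 7.8}, {"rz": 7.8}, {"rz": 7.7}]'

```text
invalid input
```

Run:
```python
from h import *
plan([(605,-144,130,1.41,20)])
```

```text
from [227.1 582.3 231.3] 2.77
{"tx":-3.08,"ty":-2.7,"tz":0.51,"rz":3.9}
{"tx":-3.26,"ty":-2.48,"tz":0.5,"rz":3.9}
{"tx":-3.41,"ty":-2.25,"tz":0.51,"rz":3.9}
{"tx":-3.57,"ty":-2.02,"tz":0.51,"rz":3.9}
{"tx":-3.69,"ty":-1.77,"tz":0.5,"rz":3.9}
{"tx":-3.8,"ty":-1.51,"tz":0.51,"rz":3.9}
{"tx":-3.9,"ty":-1.25,"tz":0.51,"rz":3.9}
{"tx":-3.97,"ty":-0.99,"tz":0.5,"rz":3.9}
{"tx":-4.03,"ty":-0.71,"tz":0.51,"rz":3.9}
{"tx":-4.07,"ty":-0.43,"tz":0.5,"rz":3.9}
{"tx":-4.1,"ty":-0.16,"tz":0.51,"rz":3.9}
{"tx":-4.09,"ty":0.12,"tz":0.51,"rz":3.9}
{"tx":-4.07,"ty":0.4,"tz":0.5,"rz":3.9}
{"tx":-4.04,"ty":0.67,"tz":0.51,"rz":3.9}
{"tx":-3.98,"ty":0.95,"tz":0.51,"rz":3.9}
{"tx":-3.91,"ty":1.22,"tz":0.5,"rz":3.9}
{"tx":-3.82,"ty":1.48,"tz":0.51,"rz":3.9}
{"tx":-3.71,"ty":1.73,"tz":0.51,"rz":3.9}
{"tx":-3.58,"ty":1.99,"tz":0.5,"rz":3.9}
{"tx":-3.43,"ty":2.22,"tz":0.51,"rz":3.9}
end [ 605. -144.  130.] 1.408
```

>>> move_arm --increments '[{"tx": 0, "ty": 0, "tz": 0, "rx": 0, "ry": 0, "rz": 7.8, "gripper": 0.3}, {"tx": 0, "ty": 0, "tz": 0, "rx": 0, "ry": 0, "rz": 7.8, "gripper": 0.3}]' --squeeze 40

```text
clock: 2.65
eef_pos: [227.1, 582.3, 231.3]
tcp_rot: [3.142, 0.0, 2.492]
contact_force: [-0.2, -0.5, -0.6]
opening: 0.688
```

>>> move_arm --increments '[{"rz": 7.8, "gripper": 0.3}, {"rz": 7.8, "gripper": 0.3}, {"rz": 7.8, "gripper": 0.3}, {"rz": 7.8, "gripper": 0.3}, {"rz": 7.8, "gripper": 0.3}, {"rz": 7.8, "gripper": 0.3}, {"rz": 7.8, "gripper": 0.3}, {"rz": 7.7, "gripper": 0.3}]'

```text
invalid input
```

>>> move_arm --increments '[{"tx": 0, "ty": 0, "tz": 0, "rx": 0, "ry": 0, "rz": 7.8, "gripper": 0.3}, {"tx": 0, "ty": 0, "tz": 0, "rx": 0, "ry": 0, "rz": 7.8, "gripper": 0.3}, {"tx": 0, "ty": 0, "tz": 0, "rx": 0, "ry": 0, "rz": 7.8, "gripper": 0.3}, {"tx": 0, "ty": 0, "tz": 0, "rx": 0, "ry": 0, "rz": 7.8, "gripper": 0.3}, {"tx": 0, "ty": 0, "tz": 0, "rx": 0, "ry": 0, "rz": 7.8, "gripper": 0.3}, {"tx": 0, "ty": 0, "tz": 0, "rx": 0, "ry": 0, "rz": 7.8, "gripper": 0.3}, {"tx": 0, "ty": 0, "tz": 0, "rx": 0, "ry": 0, "rz": 7.8, "gripper": 0.3}, {"tx": 0, "ty": 0, "tz": 0, "rx": 0, "ry": 0, "rz": 7.7, "gripper": 0.3}]'

```text
clock: 3.45
eef_pos: [227.1, 582.3, 231.3]
tcp_rot: [-3.142, 0.0, 1.405]
contact_force: [0.3, -0.2, -0.0]
opening: 0.65
```

Run:
```python
from h import *
plan([(605,-144,130,1.41,1)])
```

```text
from [227.1 582.3 231.3] 1.405
{"tx":-65.37,"ty":49.29,"tz":10.13,"rz":-0.3}
end [ 605. -144.  130.] 1.41
```

>>> move_arm --increments '[{"tx": -3.6, "ty": 2.7, "tz": 0.4, "rx": 0, "ry": 0, "rz": -0.3, "gripper": 0.3}, {"tx": -3.6, "ty": 2.7, "tz": 0.4, "rx": 0, "ry": 0, "rz": 0, "gripper": 0.3}, {"tx": -3.6, "ty": 2.7, "tz": 0.4, "rx": 0, "ry": 0, "rz": 0, "gripper": 0.3}, {"tx": -3.6, "ty": 2.7, "tz": 0.4, "rx": 0, "ry": 0, "rz": 0, "gripper": 0.3}, {"tx": -3.6, "ty": 2.7, "tz": 0.4, "rx": 0, "ry": 0, "rz": 0, "gripper": 0.3}, {"tx": -3.6, "ty": 2.7, "tz": 0.4, "rx": 0, "ry": 0, "rz": 0, "gripper": 0.3}, {"tx": -3.6, "ty": 2.7, "tz": 0.4, "rx": 0, "ry": 0, "rz": 0, "gripper": 0.3}, {"tx": -3.6, "ty": 2.7, "tz": 0.4, "rx": 0, "ry": 0, "rz": 0, "gripper": 0.3}, {"tx": -3.6, "ty": 2.7, "tz": 0.4, "rx": 0, "ry": 0, "rz": 0, "gripper": 0.3}, {"tx": -3.6, "ty": 2.7, "tz": 0.4, "rx": 0, "ry": 0, "rz": 0, "gripper": 0.3}, {"tx": -3.6, "ty": 2.7, "tz": 0.4, "rx": 0, "ry": 0, "rz": 0, "gripper": 0.3}, {"tx": -3.6, "ty": 2.7, "tz": 0.4, "rx": 0, "ry": 0, "rz": 0, "gripper": 0.3}]'

```text
clock: 4.65
eef_pos: [480.8, 103.5, 183.4]
tcp_rot: [3.141, -0.0, 1.415]
contact_force: [0.2, -0.1, 0.6]
opening: 0.65
```

>>> move_arm --increments '[{"tx": -3.6, "ty": 2.7, "tz": 0.4, "rx": 0, "ry": 0, "rz": 0, "gripper": 0.3}, {"tx": -3.6, "ty": 2.7, "tz": 0.4, "rx": 0, "ry": 0, "rz": 0, "gripper": 0.3}, {"tx": -3.6, "ty": 2.7, "tz": 0.4, "rx": 0, "ry": 0, "rz": 0, "gripper": 0.3}, {"tx": -3.6, "ty": 2.7, "tz": 0.4, "rx": 0, "ry": 0, "rz": 0, "gripper": 0.3}, {"tx": -3.6, "ty": 2.7, "tz": 0.4, "rx": 0, "ry": 0, "rz": 0, "gripper": 0.3}]'

```text
clock: 5.15
eef_pos: [586.3, -95.4, 163.2]
tcp_rot: [3.141, -0.0, 1.415]
contact_force: [1.4, -0.4, 0.9]
opening: 0.65
```

Run:
```python
from h import *
plan([(605,-144,130,1.41,1)])
```

```text
from [586.3 -95.4 163.2] 1.415
{"tx":-4.51,"ty":2.6,"tz":3.32,"rz":0.3}
end [ 605. -144.  130.] 1.41
```

>>> move_arm --increments '[{"tx": -2.25, "ty": 1.3, "tz": 1.7, "rx": 0, "ry": 0, "rz": 0.3, "gripper": 0.3}, {"tx": -2.25, "ty": 1.3, "tz": 1.7, "rx": 0, "ry": 0, "rz": 0, "gripper": 0.3}, {"tx": 0, "ty": 0, "tz": 2, "rx": 0, "ry": 0, "rz": 0, "gripper": 0.3}, {"tx": 0, "ty": 0, "tz": 2, "rx": 0, "ry": 0, "rz": 0, "gripper": 0.3}, {"tx": 0, "ty": 0, "tz": 2, "rx": 0, "ry": 0, "rz": 0, "gripper": 0.3}, {"tx": 0, "ty": 0, "tz": 1.1, "rx": 0, "ry": 0, "rz": 0, "gripper": 0.3}]'

```text
clock: 5.75
eef_pos: [603.4, -141.9, 56.7]
tcp_rot: [-3.14, -0.0, 1.41]
contact_force: [-1.0, 0.9, -0.4]
opening: 0.65
```

>>> move_arm --increments '[{"tx": 0, "ty": 0, "tz": 0, "rx": 0, "ry": 0, "rz": 0, "gripper": -0.3}, {"tx": 0, "ty": 0, "tz": 0, "rx": 0, "ry": 0, "rz": 0, "gripper": -0.65}, {"tx": 0, "ty": 0, "tz": 0, "rx": 0, "ry": 0, "rz": 0, "gripper": -0.65}, {"tx": 0, "ty": 0, "tz": 0, "rx": 0, "ry": 0, "rz": 0, "gripper": -0.65}, {"tx": 0, "ty": 0, "tz": 0, "rx": 0, "ry": 0, "rz": 0, "gripper": -0.65}]' --squeeze 25

```text
clock: 6.25
eef_pos: [605.0, -142.1, 59.3]
tcp_rot: [3.14, 0.0, 1.41]
contact_force: [0.6, 0.1, 2.1]
opening: 0.223
```

Run:
```python
from h import *
i,d=r.grab_frame('top');save(cv2.resize(i[110:210,300:440],(800,571),interpolation=cv2.INTER_CUBIC),'knob.png')
print(loc(r.sense()['eef_pos']))
```

```text
[-162.15429448  -15.41906676]
```

View pics/knob.png

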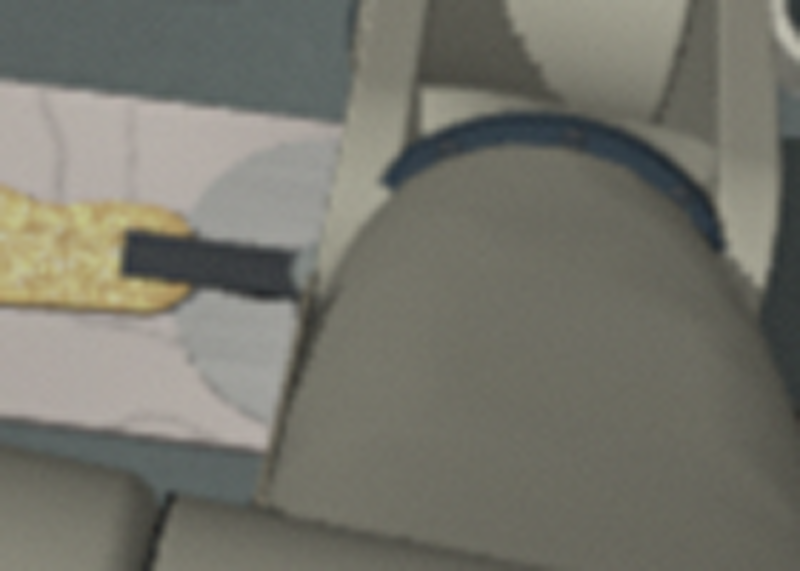

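>>> move_arm --increments '[{"tx": -0.15, "ty": -0.77, "tz": 0, "rx": 0, "ry": 0, "rz": 0, "gripper": -0.65}, {"tx": -0.05, "ty": -0.78, "tz": 0, "rx": 0, "ry": 0, "rz": 0, "gripper": -0.65}, {"tx": 0.05, "ty": -0.78, "tz": 0, "rx": 0, "ry": 0, "rz": 0, "gripper": -0.65}, {"tx": 0.15, "ty": -0.77, "tz": 0, "rx": 0, "ry": 0, "rz": 0, "gripper": -0.65}, {"tx": 0.25, "ty": -0.75, "tz": 0, "rx": 0, "ry": 0, "rz": 0, "gripper": -0.65}, {"tx": 0.35, "ty": -0.7, "tz": 0, "rx": 0, "ry": 0, "rz": 0, "gripper": -0.65}, {"tx": 0, "ty": 0, "tz": 0, "rx": 0, "ry": 0, "rz": 0, "gripper": -0.65}, {"tx": 0, "ty": 0, "tz": 0, "rx": 0, "ry": 0, "rz": 0, "gripper": -0.65}, {"tx": 0, "ty": 0, "tz": 0, "rx": 0, "ry": 0, "rz": 0, "gripper": 0}, {"tx": 0, "ty": 0, "tz": 0, "rx": 0, "ry": 0, "rz": 0, "gripper": 0.2}, {"tx": 0, "ty": 0, "tz": 0, "rx": 0, "ry": 0, "rz": 0, "gripper": 0.2}]'

```text
clock: 7.4
eef_pos: [559.8, -128.6, 57.9]
tcp_rot: [-3.14, -0.0, 1.41]
contact_force: [0.2, -0.2, 0.4]
opening: 0.601
```

Run:
```python
from h import *
print(loc(r.sense()['eef_pos']),r.sense()['eef_pos'])
```

```text
[-156.0349181    31.33424413] [ 559.78810131 -128.60533583   57.94092559]
```

>>> move_arm --increments '[{"tx": 0, "ty": 0, "tz": -3, "rx": 0, "ry": 0, "rz": 0, "gripper": 0.2}, {"tx": 0, "ty": 0, "tz": -4, "rx": 0, "ry": 0, "rz": 0, "gripper": 0.2}, {"tx": 0, "ty": 3, "tz": -3, "rx": 0, "ry": 0, "rz": 0, "gripper": 0.2}, {"tx": 3, "ty": -3.5, "tz": 0, "rx": 0, "ry": 0, "rz": 0, "gripper": 0.2}, {"tx": 3, "ty": -3.5, "tz": 0, "rx": 0, "ry": 0, "rz": 0, "gripper": 0.2}, {"tx": 3, "ty": -3.5, "tz": 0, "rx": 0, "ry": 0, "rz": 0, "gripper": 0.2}, {"tx": 3, "ty": -3.5, "tz": 0, "rx": 0, "ry": 0, "rz": 0, "gripper": 0.2}, {"tx": 3, "ty": -3.5, "tz": 0, "rx": 0, "ry": 0, "rz": 0, "gripper": 0.2}, {"tx": 3, "ty": -3.5, "tz": 0, "rx": 0, "ry": 0, "rz": 0, "gripper": 0.2}, {"tx": 3, "ty": 0, "tz": 0, "rx": 0, "ry": 0, "rz": 0, "gripper": 0.2}, {"tx": 3, "ty": 0, "tz": 0, "rx": 0, "ry": 0, "rz": 0, "gripper": 0.2}]'

```text
clock: 8.5
eef_pos: [419.8, 138.1, 158.4]
tcp_rot: [-3.141, 0.0, 1.411]
contact_force: [1.3, -0.9, 0.8]
opening: 0.601
```

Run:
```python
from h import *
i,d=r.grab_frame('top')
# ortho at lever-arm height & disc height
A=ortho('top',i,24,(597,-85),80,.25);A=cv2.rotate(A,cv2.ROTATE_180)
save(cv2.resize(A,(600,600)).astype(np.uint8),'lev1.png')
P=cloud('top',d);k=(P[...,2]>80)&(P[...,2]<95)&(abs(P[...,0]-580)<60)&(abs(P[...,1]+140)<40)
print(k.sum(),np.median(P[k],0),loc(np.median(P[k],0)))
```

```text
44 [ 560.10557564 -130.33149043   87.33190868] [-157.68797647   30.7445004 ]
```

View pics/lev1.png

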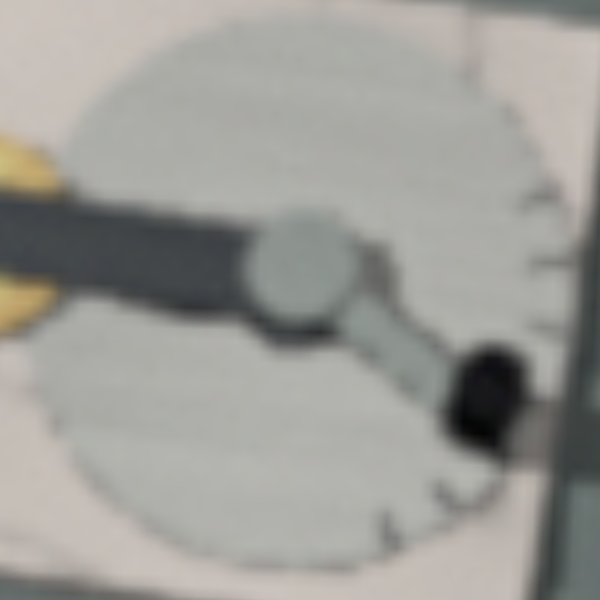

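Run:
```python
from h import *
i,d=r.grab_frame('top');P=cloud('top',d)
k=(P[...,2]>92)&(P[...,2]<110)&(abs(P[...,0]-430)<30)&(abs(P[...,1]-83)<30);print(k.sum(),np.median(P[k],0))
plan([(433.5,85,140,1.41,2)])
```

```text
58 [433.4159077   83.32325815  99.67850567]
from [421.4 139.7 158.5] 1.413
{"tx":-2.61,"ty":1.03,"tz":0.93,"rz":0.1}
{"tx":-2.6,"ty":1.03,"tz":0.92,"rz":0.1}
end [433.5  85.  140. ] 1.409
```

>>> move_arm --increments '[{"tx": -2.6, "ty": 1, "tz": 0.9, "rx": 0, "ry": 0, "rz": 0.2, "gripper": 0.2}, {"tx": -2.65, "ty": 1, "tz": 0.95, "rx": 0, "ry": 0, "rz": 0, "gripper": 0.2}, {"tx": 0, "ty": 0, "tz": 2.5, "rx": 0, "ry": 0, "rz": 0, "gripper": 0.2}, {"tx": 0, "ty": 0, "tz": 2.5, "rx": 0, "ry": 0, "rz": 0, "gripper": 0.2}, {"tx": 0, "ty": 0, "tz": 2.5, "rx": 0, "ry": 0, "rz": 0, "gripper": 0.2}, {"tx": 0, "ty": 0, "tz": 2.5, "rx": 0, "ry": 0, "rz": 0, "gripper": 0.2}, {"tx": 0, "ty": 0, "tz": 0, "rx": 0, "ry": 0, "rz": 0, "gripper": 0.2}, {"tx": 0, "ty": 0, "tz": 0, "rx": 0, "ry": 0, "rz": 0, "gripper": 0.2}, {"tx": 0, "ty": 0, "tz": 0, "rx": 0, "ry": 0, "rz": 0, "gripper": 0.2}]'

```text
clock: 9.5
eef_pos: [432.8, 81.8, 40.7]
tcp_rot: [3.141, -0.0, 1.407]
contact_force: [0.2, -0.4, -0.3]
opening: 0.604
```

>>> move_arm --increments '[{"tx": 0, "ty": 0, "tz": 0, "rx": 0, "ry": 0, "rz": 0, "gripper": -0.2}, {"tx": 0, "ty": 0, "tz": 0, "rx": 0, "ry": 0, "rz": 0, "gripper": -0.5}, {"tx": 0, "ty": 0, "tz": 0, "rx": 0, "ry": 0, "rz": 0, "gripper": -0.8}, {"tx": 0, "ty": 0, "tz": 0, "rx": 0, "ry": 0, "rz": 0, "gripper": -0.8}, {"tx": 0, "ty": 0, "tz": 0, "rx": 0, "ry": 0, "rz": 0, "gripper": -0.8}, {"tx": 0, "ty": 0, "tz": 0, "rx": 0, "ry": 0, "rz": 0, "gripper": -0.8}]' --squeeze 80

```text
clock: 10.1
eef_pos: [432.9, 82.0, 40.7]
tcp_rot: [3.14, -0.0, 1.407]
contact_force: [-0.3, -0.1, 8.4]
opening: 0.23
```

Run:
```python
from h import *
print(r.sense())
```

```text
{'clock': 10.1, 'qpos': array([ 1.83803691e-01,  3.72609177e-01,  2.16351770e+00, -4.91717989e-05,
        6.03924099e-01,  3.47789901e-01]), 'qvel': array([ 7.58187313e-05, -3.92123180e-04,  6.74308551e-04, -2.60086587e-03,
        1.15414824e-03, -7.31668200e-04]), 'joint_efforts': array([ 1.36276139e-01, -4.29174972e+01, -1.74012190e+01,  2.79651949e-02,
       -4.07188497e-01,  9.38141719e-03]), 'eef_pos': array([432.8773297 ,  81.98868946,  40.69097397]), 'tcp_rot': array([ 3.14013374e+00, -4.99126299e-04,  1.40685093e+00]), 'contact_force': array([-0.28119407, -0.06942246,  8.38114394]), 'wrist_torque': array([0.02088819, 0.22530105, 0.05966704]), 'opening': 0.23010027206280026}
```

```bash
cat >> h.py <<'E'
def path(extra=0.,s=0.1):
    "offset outline (stylus axis), local mm, from +y heel side round the toe to -y side, start/end x=-18"
    n=int(300/s);im=np.zeros((n,n),np.uint8)
    for x,y,q in D: cv2.circle(im,(int(round((x+120)/s*16)),int(round((y+150)/s*16))),int(round((q+18+extra)/s*16)),255,-1,shift=4)
    k=max(cv2.findContours(im,cv2.RETR_EXTERNAL,cv2.CHAIN_APPROX_NONE)[0],key=len)[:,0]*s-[120,150]
    k=k[k[:,0]>=-18.05];a=np.arctan2(k[:,1],k[:,0]-40)
    i0=np.argmin(np.hypot(k[:,0]+18,k[:,1]-45));k=np.roll(k,-i0,0)
    if k[5,0]<k[0,0]+.01 or k[50,1]<0:k=np.roll(k[::-1],1,0)
    return k
def resamp(k,n):
    L=np.r_[0,np.cumsum(np.hypot(*np.diff(k,axis=0).T))];L2=np.linspace(0,L[-1],n);return np.c_[np.interp(L2,L,k[:,0]),np.interp(L2,L,k[:,1])],L[-1]
E
python3 - <<'E'
from h import *
k=path();print(k[0],k[-1],len(k))
k=cv2.GaussianBlur(k.astype(np.float64),(1,31),5)
p,L=resamp(k,7);print(L,p.round(1).tolist())
for e in [(135,300),(171,313),(138,318),(169,295)]: print(loc(ray('top',e,20)).round(1))
print('tcp',loc(r.sense()['eef_pos']))
E
```

```text
[-18.  45.] [-18. -45.] 3794
398.4904996605569 [[-17.6, 45.0], [48.5, 49.9], [113.8, 43.3], [153.0, -5.6], [112.6, -50.7], [47.5, -43.3], [-17.6, -45.0]]
[ 59.  -50.7]
[ 7.7 48. ]
[  7.1 -48.8]
[58.5 49.1]
tcp [ 31.52350383 190.32489105]
```

>>> move_arm --increments '[{"tx": 0, "ty": 0, "tz": -1.5, "rx": 0, "ry": 0, "rz": 0, "gripper": -0.8}, {"tx": 0, "ty": 0, "tz": -2.5, "rx": 0, "ry": 0, "rz": -0.2, "gripper": -0.8}, {"tx": -1, "ty": 2.6, "tz": 0, "rx": 0, "ry": 0, "rz": 0, "gripper": -0.8}, {"tx": -1, "ty": 2.6, "tz": 0, "rx": 0, "ry": 0, "rz": 0, "gripper": -0.8}, {"tx": -1, "ty": 2.6, "tz": 0, "rx": 0, "ry": 0, "rz": 0, "gripper": -0.8}, {"tx": -1, "ty": 2.6, "tz": 0, "rx": 0, "ry": 0, "rz": 0, "gripper": -0.8}, {"tx": -1, "ty": 2.4, "tz": 0, "rx": 0, "ry": 0, "rz": 0, "gripper": -0.8}, {"tx": 0, "ty": 0, "tz": 1, "rx": 0, "ry": 0, "rz": 0, "gripper": -0.8}, {"tx": 0, "ty": 0, "tz": 1, "rx": 0, "ry": 0, "rz": 0, "gripper": -0.8}, {"tx": 0, "ty": 0, "tz": 0.4, "rx": 0, "ry": 0, "rz": 0, "gripper": -0.8}, {"tx": 0, "ty": 0, "tz": 0, "rx": 0, "ry": 0, "rz": 0, "gripper": -0.8}, {"tx": 0, "ty": 0, "tz": 0, "rx": 0, "ry": 0, "rz": 0, "gripper": -0.8}]'

```text
clock: 11.3
eef_pos: [549.5, 12.5, 55.4]
tcp_rot: [-3.14, 0.0, 1.411]
contact_force: [0.1, -0.3, -2.2]
opening: 0.24
```

Run:
```python
from h import *
s=r.sense();print(loc(s['eef_pos']),s['eef_pos'],s['contact_force'],s['tcp_rot'])
i,d=r.grab_frame('scene');save(cv2.resize(i[160:290,270:450],(800,578),interpolation=cv2.INTER_CUBIC),'sty.png')
```

```text
[-18.40213122  64.08414756] [549.49627092  12.49540274  55.42760968] [ 0.12932298 -0.26226604 -2.20973553] [-3.14038775e+00  1.70178858e-04  1.41081812e+00]
```

View pics/sty.png

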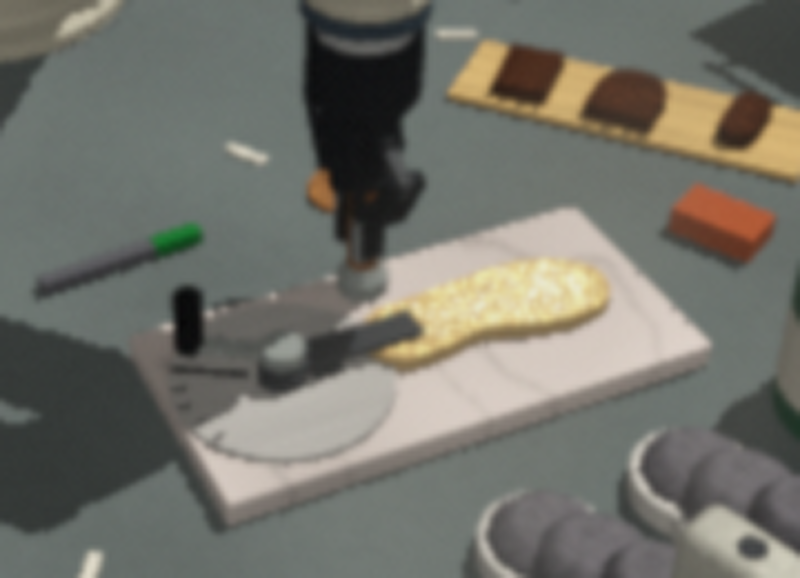

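Run:
```python
from h import *
for z in (20,24):
  for p in [(164.15,361.9),(174.65,376.8)]:
    l=loc(ray('top',p,z));print(z,l,np.degrees(np.arctan2(l[1],l[0]+105)))
```

```text
20 [-125.41077977   10.14932977] 153.5609816598614
20 [-170.27786539   34.4634713 ] 152.16817106799942
24 [-125.2463483   11.1766037] 151.0999588410877
24 [-169.96723304   35.41151679] 151.40664136552127
```

>>> move_arm --increments '[{"tx": 0, "ty": 0, "tz": 0.05, "rx": 0, "ry": 0, "rz": 0, "gripper": -0.8}, {"tx": 0, "ty": 0, "tz": 0.05, "rx": 0, "ry": 0, "rz": 0, "gripper": -0.8}, {"tx": 0, "ty": 0, "tz": 0, "rx": 0, "ry": 0, "rz": 0, "gripper": -0.8}]'

```text
clock: 11.65
eef_pos: [550.4, 12.1, 54.8]
tcp_rot: [-3.141, -0.0, 1.41]
contact_force: [-1.7, -0.5, -0.6]
opening: 0.239
```

>>> move_arm --increments '[{"tx": 0, "ty": 0, "tz": 0.06, "rx": 0, "ry": 0, "rz": 0, "gripper": -0.8}, {"tx": 0, "ty": 0.5, "tz": 0, "rx": 0, "ry": 0, "rz": 0, "gripper": -0.8}, {"tx": 0, "ty": 0.5, "tz": 0, "rx": 0, "ry": 0, "rz": 0, "gripper": -0.8}, {"tx": 0, "ty": 0.4, "tz": 0, "rx": 0, "ry": 0, "rz": 0, "gripper": -0.8}, {"tx": 0, "ty": 0, "tz": 0, "rx": 0, "ry": 0, "rz": 0, "gripper": -0.8}, {"tx": 0, "ty": 0, "tz": 0, "rx": 0, "ry": 0, "rz": 0, "gripper": -0.8}]'

```text
clock: 12.25
eef_pos: [563.5, 9.9, 54.7]
tcp_rot: [-3.14, 0.0, 1.41]
contact_force: [-5.1, 1.1, 9.5]
opening: 0.238
```

Run:
```python
from h import *
s=r.sense();print(loc(s['eef_pos']),s['eef_pos'],s['contact_force'],s['tcp_rot'])
```

```text
[-18.74652468  49.7928749 ] [563.54804873   9.86735755  54.66740909] [-5.13256117  1.05625319  9.49295168] [-3.13982399e+00  1.45881850e-04  1.41010666e+00]
```

>>> move_arm --increments '[{"tx": 0, "ty": 0.1, "tz": -0.02, "rx": 0, "ry": 0, "rz": 0, "gripper": -0.8}, {"tx": 0, "ty": 0.1, "tz": 0, "rx": 0, "ry": 0, "rz": 0, "gripper": -0.8}, {"tx": 0, "ty": 0.1, "tz": 0, "rx": 0, "ry": 0, "rz": 0, "gripper": -0.8}, {"tx": 0, "ty": 0, "tz": 0, "rx": 0, "ry": 0, "rz": 0, "gripper": -0.8}]'

```text
clock: 12.65
eef_pos: [565.9, 9.5, 54.7]
tcp_rot: [-3.139, 0.0, 1.41]
contact_force: [-7.2, 1.0, 8.4]
opening: 0.236
```

Run:
```python
from h import *
s=r.sense();print(loc(s['eef_pos']),s['eef_pos'],s['contact_force'],s['tcp_rot'])
```

```text
[-18.77608005  47.44372377] [565.8621641    9.46207422  54.67432853] [-7.22828638  0.9513593   8.38724726] [-3.13855075e+00  2.59716740e-04  1.41009129e+00]
```

>>> move_arm --increments '[{"tx": 0, "ty": 0.1, "tz": 0, "rx": 0, "ry": 0, "rz": 0, "gripper": -0.8}, {"tx": 0, "ty": 0.1, "tz": 0, "rx": 0, "ry": 0, "rz": 0, "gripper": -0.8}, {"tx": 0, "ty": 0, "tz": 0, "rx": 0, "ry": 0, "rz": 0, "gripper": -0.8}]'

```text
clock: 12.95
eef_pos: [567.9, 9.1, 54.6]
tcp_rot: [-3.139, 0.0, 1.41]
contact_force: [-5.8, 1.8, 8.2]
opening: 0.24
```

Run:
```python
from h import *
s=r.sense();print(loc(s['eef_pos']),s['eef_pos'],s['contact_force'],s['tcp_rot'])
```

```text
[-18.78554448  45.35197779] [567.92541148   9.11783433  54.63965771] [-5.76297837  1.81927078  8.20763084] [-3.13877965e+00  2.72052167e-04  1.41007794e+00]
```

>>> move_arm --increments '[{"tx": 0, "ty": 0.05, "tz": -0.02, "rx": 0, "ry": 0, "rz": 0, "gripper": -0.8}, {"tx": 0, "ty": 0.05, "tz": 0, "rx": 0, "ry": 0, "rz": 0, "gripper": -0.8}, {"tx": 0, "ty": 0, "tz": 0, "rx": 0, "ry": 0, "rz": 0, "gripper": -0.8}]'

```text
clock: 13.25
eef_pos: [568.3, 9.0, 54.7]
tcp_rot: [-3.138, 0.0, 1.41]
contact_force: [-7.6, 2.4, 7.4]
opening: 0.236
```

Run:
```python
from h import *
s=r.sense();print(loc(s['eef_pos']),s['eef_pos'],s['contact_force'],s['tcp_rot'])
```

```text
[-18.80918077  44.92757036] [568.34055983   9.02655349  54.66734025] [-7.63849671  2.37470068  7.42615194] [-3.13762030e+00  3.18582770e-04  1.40999882e+00]
```

>>> move_arm --increments '[{"tx": 0, "ty": 0.05, "tz": 0, "rx": 0, "ry": 0, "rz": 0, "gripper": -0.8}, {"tx": 0, "ty": 0.05, "tz": 0, "rx": 0, "ry": 0, "rz": 0, "gripper": -0.8}, {"tx": 0, "ty": 0, "tz": 0, "rx": 0, "ry": 0, "rz": 0, "gripper": -0.8}]'

```text
clock: 13.55
eef_pos: [568.4, 9.0, 54.6]
tcp_rot: [-3.136, 0.0, 1.41]
contact_force: [-10.7, 2.0, 12.2]
opening: 0.24
```

Run:
```python
from h import *
s=r.sense();print(loc(s['eef_pos']),s['eef_pos'],s['contact_force'],s['tcp_rot'])
```

```text
[-18.82882714  44.81766476] [568.44590218   8.98956419  54.64770346] [-10.73056554   1.99874621  12.15232374] [-3.13589272e+00  4.69081913e-04  1.41000311e+00]
```

Run:
```python
from h import *
k=path(-1.2);k=k-[1.4,0]
p,L=resamp(cv2.GaussianBlur(k,(1,31),5),70);np.save('trace.npy',p)
cur=np.array([-18.8,44.0])
q=np.round(np.diff(np.vstack([cur,p[1:]]),axis=0),1)
# accumulate rounding
acc=cur.copy();rows=[]
for t in p[1:]:
    st=np.round(t-acc,1);acc=acc+st;rows.append((round(st[0]/10,2),round(-st[1]/10,2)))
for a in range(0,69,12):print(a,p[min(a+12,69)].round(1),rows[a:a+12])
```

```text
0 [49.3 48.9] [(np.float64(0.55), np.float64(-0.02)), (np.float64(0.57), np.float64(-0.01)), (np.float64(0.57), np.float64(-0.05)), (np.float64(0.57), np.float64(-0.05)), (np.float64(0.57), np.float64(-0.02)), (np.float64(0.57), np.float64(-0.06)), (np.float64(0.57), np.float64(-0.02)), (np.float64(0.57), np.float64(-0.07)), (np.float64(0.57), np.float64(-0.03)), (np.float64(0.57), np.float64(-0.05)), (np.float64(0.56), np.float64(-0.07)), (np.float64(0.57), np.float64(-0.04))]
12 [116.4  40.1] [(np.float64(0.57), np.float64(-0.07)), (np.float64(0.57), np.float64(-0.01)), (np.float64(0.57), np.float64(-0.0)), (np.float64(0.57), np.float64(0.01)), (np.float64(0.58), np.float64(-0.02)), (np.float64(0.57), np.float64(0.03)), (np.float64(0.56), np.float64(0.09)), (np.float64(0.55), np.float64(0.15)), (np.float64(0.56), np.float64(0.14)), (np.float64(0.55), np.float64(0.15)), (np.float64(0.54), np.float64(0.17)), (np.float64(0.52), np.float64(0.24))]
24 [149.6 -14.2] [(np.float64(0.49), np.float64(0.3)), (np.float64(0.47), np.float64(0.32)), (np.float64(0.47), np.float64(0.34)), (np.float
[... 978 characters left out ...]
at64(-0.09)), (np.float64(-0.57), np.float64(-0.06)), (np.float64(-0.55), np.float64(-0.13)), (np.float64(-0.54), np.float64(-0.19)), (np.float64(-0.56), np.float64(-0.15)), (np.float64(-0.54), np.float64(-0.18)), (np.float64(-0.55), np.float64(-0.16)), (np.float64(-0.54), np.float64(-0.17)), (np.float64(-0.55), np.float64(-0.14))]
60 [-19.  -43.8] [(np.float64(-0.58), np.float64(0.0)), (np.float64(-0.56), np.float64(0.09)), (np.float64(-0.55), np.float64(0.12)), (np.float64(-0.56), np.float64(0.14)), (np.float64(-0.56), np.float64(0.1)), (np.float64(-0.57), np.float64(0.04)), (np.float64(-0.57), np.float64(0.04)), (np.float64(-0.57), np.float64(0.01)), (np.float64(-0.57), np.float64(0.05))]
```

>>> move_arm --increments '[{"tx": 0.55, "ty": -0.02, "tz": 0, "rx": 0, "ry": 0, "rz": 0, "gripper": -0.8}, {"tx": 0.57, "ty": -0.01, "tz": 0, "rx": 0, "ry": 0, "rz": 0, "gripper": -0.8}, {"tx": 0.57, "ty": -0.05, "tz": 0, "rx": 0, "ry": 0, "rz": 0, "gripper": -0.8}, {"tx": 0.57, "ty": -0.05, "tz": 0, "rx": 0, "ry": 0, "rz": 0, "gripper": -0.8}, {"tx": 0.57, "ty": -0.02, "tz": 0, "rx": 0, "ry": 0, "rz": 0, "gripper": -0.8}, {"tx": 0.57, "ty": -0.06, "tz": 0, "rx": 0, "ry": 0, "rz": 0, "gripper": -0.8}]'

```text
clock: 14.15
eef_pos: [571.4, 39.7, 54.9]
tcp_rot: [-3.136, 0.005, 1.411]
contact_force: [-12.3, -19.8, 17.0]
opening: 0.236
```

```bash
cat > st.py <<'E'
from h import *
import sys
s=r.sense();l=loc(s['eef_pos']);f=s['contact_force']
print('loc',l.round(2),'z',s['eef_pos'][2].round(2),'F local',np.round([f[:2]@EX,f[:2]@EY,f[2]],1),s['tcp_rot'].round(4))
if len(sys.argv)>1:
    k=path()-[1.4,0];print('dist to contact path',np.hypot(*(k-l).T).min(),'nearest',k[np.hypot(*(k-l).T).argmin()])
E
python3 st.py 1
```

```text
loc [11.91 46.83] z 54.89 F local [-21.5   8.9  17. ] [-3.1357  0.0055  1.4115]
dist to contact path 0.1347762931093008 nearest [11.8 46.9]
```

>>> move_arm --increments '[{"tx": 0, "ty": 0, "tz": -0.04, "rx": 0, "ry": 0, "rz": 0, "gripper": -0.8}, {"tx": 0.57, "ty": -0.02, "tz": 0, "rx": 0, "ry": 0, "rz": 0, "gripper": -0.8}, {"tx": 0.57, "ty": -0.07, "tz": 0, "rx": 0, "ry": 0, "rz": 0, "gripper": -0.8}, {"tx": 0.57, "ty": -0.03, "tz": 0, "rx": 0, "ry": 0, "rz": 0, "gripper": -0.8}]'

```text
clock: 14.55
eef_pos: [573.0, 57.4, 54.9]
tcp_rot: [-3.136, 0.005, 1.411]
contact_force: [-12.5, -18.3, 15.8]
opening: 0.235
```

```bash
python3 st.py 1
```

```text
loc [29.68 48.1 ] z 54.87 F local [-20.1   9.4  15.8] [-3.1357  0.0045  1.4109]
dist to contact path 0.09791527564720137 nearest [29.7 48.2]
```

>>> move_arm --increments '[{"tx": 0, "ty": 0, "tz": -0.03, "rx": 0, "ry": 0, "rz": 0, "gripper": -0.8}, {"tx": 0.57, "ty": -0.05, "tz": 0, "rx": 0, "ry": 0, "rz": 0, "gripper": -0.8}, {"tx": 0.56, "ty": -0.07, "tz": 0, "rx": 0, "ry": 0, "rz": 0, "gripper": -0.8}, {"tx": 0.57, "ty": -0.04, "tz": 0, "rx": 0, "ry": 0, "rz": 0, "gripper": -0.8}]'

```text
clock: 14.95
eef_pos: [574.0, 74.7, 54.9]
tcp_rot: [-3.135, 0.004, 1.411]
contact_force: [-9.3, -10.1, 8.5]
opening: 0.236
```

```bash
python3 st.py 1
```

```text
loc [46.93 49.87] z 54.86 F local [-11.4   7.5   8.5] [-3.1354  0.0042  1.4107]
dist to contact path 0.04253893400019813 nearest [46.9 49.9]
```

>>> move_arm --increments '[{"tx": 0.57, "ty": -0.07, "tz": 0, "rx": 0, "ry": 0, "rz": 0, "gripper": -0.8}, {"tx": 0.57, "ty": -0.01, "tz": 0, "rx": 0, "ry": 0, "rz": 0, "gripper": -0.8}, {"tx": 0.57, "ty": 0, "tz": 0, "rx": 0, "ry": 0, "rz": 0, "gripper": -0.8}, {"tx": 0.57, "ty": 0.01, "tz": 0, "rx": 0, "ry": 0, "rz": 0, "gripper": -0.8}, {"tx": 0.58, "ty": -0.02, "tz": 0, "rx": 0, "ry": 0, "rz": 0, "gripper": -0.8}, {"tx": 0.57, "ty": 0.03, "tz": 0, "rx": 0, "ry": 0, "rz": 0, "gripper": -0.8}]'

```text
clock: 15.55
eef_pos: [578.6, 108.6, 54.9]
tcp_rot: [-3.135, 0.005, 1.411]
contact_force: [-10.2, -9.7, 9.0]
opening: 0.237
```

```bash
python3 st.py 1
```

```text
loc [81.09 50.72] z 54.87 F local [-11.2   8.5   9. ] [-3.1348  0.0047  1.4108]
dist to contact path 0.18298862071243832 nearest [81.1 50.9]
```

>>> move_arm --increments '[{"tx": 0.56, "ty": 0.09, "tz": 0, "rx": 0, "ry": 0, "rz": 0, "gripper": -0.8}, {"tx": 0.55, "ty": 0.15, "tz": 0, "rx": 0, "ry": 0, "rz": 0, "gripper": -0.8}, {"tx": 0.56, "ty": 0.14, "tz": 0, "rx": 0, "ry": 0, "rz": 0, "gripper": -0.8}, {"tx": 0.55, "ty": 0.15, "tz": 0, "rx": 0, "ry": 0, "rz": 0, "gripper": -0.8}]'

```text
clock: 15.95
eef_pos: [587.4, 130.0, 54.8]
tcp_rot: [-3.135, 0.004, 1.41]
contact_force: [-10.9, -8.4, 10.3]
opening: 0.242
```

```bash
python3 st.py 1
```

```text
loc [103.67  45.52] z 54.81 F local [-10.    9.4  10.3] [-3.1345  0.0043  1.4105]
dist to contact path 0.3859855769317056 nearest [103.7  45.9]
```

>>> move_arm --increments '[{"tx": 0.54, "ty": 0.17, "tz": 0, "rx": 0, "ry": 0, "rz": 0, "gripper": -0.8}, {"tx": 0.52, "ty": 0.24, "tz": 0, "rx": 0, "ry": 0, "rz": 0, "gripper": -0.8}, {"tx": 0.49, "ty": 0.3, "tz": 0, "rx": 0, "ry": 0, "rz": 0, "gripper": -0.8}, {"tx": 0.47, "ty": 0.32, "tz": 0, "rx": 0, "ry": 0, "rz": 0, "gripper": -0.8}, {"tx": 0.47, "ty": 0.34, "tz": 0, "rx": 0, "ry": 0, "rz": 0, "gripper": -0.8}, {"tx": 0.46, "ty": 0.34, "tz": 0, "rx": 0, "ry": 0, "rz": 0, "gripper": -0.8}]'

```text
clock: 16.55
eef_pos: [609.9, 157.5, 54.8]
tcp_rot: [-3.136, 0.002, 1.41]
contact_force: [-4.9, -0.2, 1.1]
opening: 0.239
```

```bash
python3 st.py 1
```

```text
loc [134.4   27.66] z 54.76 F local [-1.   4.8  1.1] [-3.1361e+00  2.3000e-03  1.4101e+00]
dist to contact path 1.3069522104299796 nearest [135.2  28.7]
```

Run:
```python
from h import *
p=np.load('trace.npy');acc=p[28].copy();print(acc)
k=path(-1.2)-[3.6,0]
q,L=resamp(cv2.GaussianBlur(k,(1,31),5),70);np.save('trace2.npy',q)
j=np.argmin(np.hypot(*(q-acc).T));print(j,q[j])
for t in q[j:j+14]:
    st=np.round(t-acc,1);acc=acc+st;print(round(st[0]/10,2),round(-st[1]/10,2),acc.round(1))
```

```text
[135.25675338  27.13215077]
28 [133.05675338  27.13215077]
-0.22 0.0 [133.1  27.1]
0.41 0.4 [137.2  23.1]
0.35 0.45 [140.7  18.6]
0.28 0.5 [143.5  13.6]
0.23 0.52 [145.8   8.4]
0.15 0.56 [147.3   2.8]
0.08 0.56 [148.1  -2.8]
0.0 0.57 [148.1  -8.5]
-0.07 0.57 [147.4 -14.2]
-0.14 0.55 [146.  -19.7]
-0.21 0.53 [143.9 -25. ]
-0.29 0.5 [141. -30.]
-0.33 0.46 [137.7 -34.6]
-0.41 0.41 [133.6 -38.7]
```

>>> move_arm --increments '[{"tx": -0.15, "ty": 0.05, "tz": 0.02, "rx": 0, "ry": 0, "rz": 0, "gripper": -0.8}, {"tx": 0, "ty": 0, "tz": 0, "rx": 0, "ry": 0, "rz": 0, "gripper": -0.8}]'

```text
clock: 16.75
eef_pos: [611.0, 157.8, 54.8]
tcp_rot: [-3.138, -0.001, 1.409]
contact_force: [-6.2, 7.2, 2.4]
opening: 0.238
```

```bash
python3 st.py 1
```

```text
loc [134.85  26.6 ] z 54.8 F local [6.2 7.2 2.4] [-3.1378e+00 -1.1000e-03  1.4093e+00]
dist to contact path 1.8338028432510434 nearest [135.9  28.1]
```

>>> move_arm --increments '[{"tx": 0.37, "ty": 0.36, "tz": 0, "rx": 0, "ry": 0, "rz": 0, "gripper": -0.8}, {"tx": 0.35, "ty": 0.45, "tz": 0, "rx": 0, "ry": 0, "rz": 0, "gripper": -0.8}, {"tx": 0.28, "ty": 0.5, "tz": 0, "rx": 0, "ry": 0, "rz": 0, "gripper": -0.8}]'

```text
clock: 17.05
eef_pos: [621.0, 163.7, 54.8]
tcp_rot: [-3.129, 0.004, 1.41]
contact_force: [-20.5, 1.0, 17.4]
opening: 0.232
```

```bash
python3 st.py 1
```

```text
loc [142.32  17.69] z 54.76 F local [-2.3 20.4 17.4] [-3.1289  0.0039  1.4095]
dist to contact path 2.0726258395197505 nearest [144.   18.9]
```

>>> move_arm --increments '[{"tx": 0, "ty": 0, "tz": -0.03, "rx": 0, "ry": 0, "rz": 0, "gripper": -0.8}, {"tx": 0.24, "ty": 0.52, "tz": 0, "rx": 0, "ry": 0, "rz": 0, "gripper": -0.8}, {"tx": 0.16, "ty": 0.56, "tz": 0, "rx": 0, "ry": 0, "rz": 0, "gripper": -0.8}, {"tx": 0.08, "ty": 0.56, "tz": 0, "rx": 0, "ry": 0, "rz": 0, "gripper": -0.8}]'

```text
clock: 17.45
eef_pos: [644.1, 167.0, 55.1]
tcp_rot: [-3.141, -0.0, 1.41]
contact_force: [-0.9, 2.2, -1.4]
opening: 0.237
```

```bash
python3 st.py 1
```

```text
loc [149.21  -4.53] z 55.1 F local [ 2.   1.3 -1.4] [-3.1407e+00 -3.0000e-04  1.4104e+00]
dist to contact path 2.2897885774843374 nearest [151.5  -4.5]
```

>>> move_arm --increments '[{"tx": -0.1, "ty": 0, "tz": 0.05, "rx": 0, "ry": 0, "rz": 0, "gripper": -0.8}, {"tx": 0, "ty": 0, "tz": 0, "rx": 0, "ry": 0, "rz": 0, "gripper": -0.8}]'

```text
clock: 17.65
eef_pos: [645.4, 166.3, 55.3]
tcp_rot: [3.14, -0.002, 1.41]
contact_force: [0.7, 6.6, -2.2]
opening: 0.236
```

```bash
python3 st.py 1
```

```text
loc [148.77  -5.94] z 55.28 F local [ 6.6  0.4 -2.2] [ 3.1395e+00 -2.1000e-03  1.4096e+00]
dist to contact path 2.826708935332271 nearest [151.6  -5.9]
```

>>> move_arm --increments '[{"tx": 0, "ty": 0, "tz": 0.05, "rx": 0, "ry": 0, "rz": 0, "gripper": -0.8}, {"tx": 0, "ty": 0, "tz": 0, "rx": 0, "ry": 0, "rz": 0, "gripper": -0.8}]'

```text
clock: 17.85
eef_pos: [645.4, 166.3, 55.1]
tcp_rot: [3.139, -0.002, 1.41]
contact_force: [1.5, 5.3, -0.3]
opening: 0.236
```

```bash
python3 st.py 1
```

```text
loc [148.82  -5.99] z 55.07 F local [ 5.5 -0.6 -0.3] [ 3.1392e+00 -2.2000e-03  1.4097e+00]
dist to contact path 2.784564290887812 nearest [151.6  -6. ]
```

>>> move_arm --increments '[{"tx": 0, "ty": 0, "tz": 0.04, "rx": 0, "ry": 0, "rz": 0, "gripper": -0.8}, {"tx": 0, "ty": 0, "tz": 0, "rx": 0, "ry": 0, "rz": 0, "gripper": -0.8}]'

```text
clock: 18.05
eef_pos: [645.5, 166.4, 54.9]
tcp_rot: [3.139, -0.002, 1.41]
contact_force: [-0.1, 5.9, 1.6]
opening: 0.239
```

```bash
python3 st.py 1
```

```text
loc [148.88  -6.02] z 54.89 F local [5.8 1.1 1.6] [ 3.1391e+00 -2.2000e-03  1.4098e+00]
dist to contact path 2.723218531624901 nearest [151.6  -6. ]
```

Run:
```python
from h import *
k=path(-1.2)-[4.1,0]
q,L=resamp(cv2.GaussianBlur(k,(1,31),5),70);acc=np.array([147.9,-6.])
j=np.argmin(np.hypot(*(q-acc).T))+1;print(j,q[j])
for t in q[j:]:
    st=np.round(t-acc,1);acc=acc+st;print(round(st[0]/10,2),round(-st[1]/10,2),acc.round(1))
```

```text
36 [146.90272178 -14.16805357]
-0.1 0.82 [146.9 -14.2]
-0.14 0.55 [145.5 -19.7]
-0.22 0.53 [143.3 -25. ]
-0.28 0.5 [140.5 -30. ]
-0.34 0.46 [137.1 -34.6]
-0.4 0.4 [133.1 -38.6]
-0.45 0.36 [128.6 -42.2]
-0.49 0.28 [123.7 -45. ]
-0.53 0.23 [118.4 -47.3]
-0.55 0.15 [112.9 -48.8]
-0.57 0.09 [107.2 -49.7]
-0.56 0.09 [101.6 -50.6]
-0.57 0.09 [ 95.9 -51.5]
-0.57 0.03 [ 90.2 -51.8]
-0.57 -0.05 [ 84.5 -51.3]
-0.56 -0.07 [ 78.9 -50.6]
-0.57 -0.09 [ 73.2 -49.7]
-0.57 -0.06 [ 67.5 -49.1]
-0.55 -0.13 [ 62.  -47.8]
-0.54 -0.19 [ 56.6 -45.9]
-0.56 -0.15 [ 51.  -44.4]
-0.54 -0.18 [ 45.6 -42.6]
-0.55 -0.16 [ 40.1 -41. ]
-0.54 -0.17 [ 34.7 -39.3]
-0.55 -0.14 [ 29.2 -37.9]
-0.58 0.0 [ 23.4 -37.9]
-0.56 0.09 [ 17.8 -38.8]
-0.55 0.12 [ 12.3 -40. ]
-0.56 0.14 [  6.7 -41.4]
-0.56 0.1 [  1.1 -42.4]
-0.57 0.04 [ -4.6 -42.8]
-0.57 0.04 [-10.3 -43.2]
-0.57 0.01 [-16.  -43.3]
-0.57 0.05 [-21.7 -43.8]
```

>>> move_arm --increments '[{"tx": -0.03, "ty": 0.4, "tz": 0, "rx": 0, "ry": 0, "rz": 0, "gripper": -0.8}, {"tx": -0.07, "ty": 0.42, "tz": 0, "rx": 0, "ry": 0, "rz": 0, "gripper": -0.8}, {"tx": -0.14, "ty": 0.55, "tz": 0, "rx": 0, "ry": 0, "rz": 0, "gripper": -0.8}]'

```text
clock: 18.35
eef_pos: [656.6, 162.8, 54.8]
tcp_rot: [-3.14, -0.003, 1.409]
contact_force: [-5.3, 10.4, 4.5]
opening: 0.233
```

```bash
sed -i 's/1.4,0/4.1,0/' st.py; python3 st.py 1
```

```text
loc [147.14 -17.53] z 54.83 F local [9.4 6.9 4.5] [-3.1399e+00 -2.6000e-03  1.4093e+00]
dist to contact path 0.2624433187895199 nearest [147.4 -17.5]
```

>>> move_arm --increments '[{"tx": -0.22, "ty": 0.53, "tz": 0, "rx": 0, "ry": 0, "rz": 0, "gripper": -0.8}, {"tx": -0.28, "ty": 0.5, "tz": 0, "rx": 0, "ry": 0, "rz": 0, "gripper": -0.8}, {"tx": -0.34, "ty": 0.46, "tz": 0, "rx": 0, "ry": 0, "rz": 0, "gripper": -0.8}]'

```text
clock: 18.65
eef_pos: [671.8, 151.4, 54.9]
tcp_rot: [3.14, -0.002, 1.41]
contact_force: [-0.6, 6.0, 2.9]
opening: 0.241
```

```bash
python3 st.py 1
```

```text
loc [138.3  -34.44] z 54.87 F local [5.8 1.5 2.9] [ 3.1396e+00 -2.4000e-03  1.4098e+00]
dist to contact path 0.32984742902607306 nearest [138.5 -34.7]
```

>>> move_arm --increments '[{"tx": -0.4, "ty": 0.4, "tz": 0, "rx": 0, "ry": 0, "rz": 0, "gripper": -0.8}, {"tx": -0.45, "ty": 0.36, "tz": 0, "rx": 0, "ry": 0, "rz": 0, "gripper": -0.8}, {"tx": -0.49, "ty": 0.28, "tz": 0, "rx": 0, "ry": 0, "rz": 0, "gripper": -0.8}, {"tx": -0.53, "ty": 0.23, "tz": 0, "rx": 0, "ry": 0, "rz": 0, "gripper": -0.8}]'

```text
clock: 19.05
eef_pos: [682.0, 130.0, 54.9]
tcp_rot: [3.138, -0.002, 1.41]
contact_force: [1.6, 4.1, 1.8]
opening: 0.237
```

```bash
python3 st.py 1
```

```text
loc [118.8  -47.85] z 54.87 F local [ 4.3 -1.   1.8] [ 3.1383e+00 -1.7000e-03  1.4099e+00]
dist to contact path 0.5377414351057279 nearest [119.1 -48.3]
```

>>> move_arm --increments '[{"tx": -0.55, "ty": 0.1, "tz": 0.01, "rx": 0, "ry": 0, "rz": 0, "gripper": -0.8}, {"tx": -0.57, "ty": 0.07, "tz": 0, "rx": 0, "ry": 0, "rz": 0, "gripper": -0.8}, {"tx": -0.56, "ty": 0.08, "tz": 0, "rx": 0, "ry": 0, "rz": 0, "gripper": -0.8}, {"tx": -0.57, "ty": 0.09, "tz": 0, "rx": 0, "ry": 0, "rz": 0, "gripper": -0.8}, {"tx": -0.57, "ty": 0.03, "tz": 0, "rx": 0, "ry": 0, "rz": 0, "gripper": -0.8}]'

```text
clock: 19.55
eef_pos: [681.7, 101.2, 54.9]
tcp_rot: [3.137, -0.002, 1.41]
contact_force: [4.9, 2.9, 0.7]
opening: 0.237
```

```bash
python3 st.py 1
```

```text
loc [ 90.31 -52.22] z 54.91 F local [ 3.6 -4.4  0.7] [ 3.1368e+00 -1.6000e-03  1.4099e+00]
dist to contact path 0.7775823376038153 nearest [ 90.3 -53. ]
```

>>> move_arm --increments '[{"tx": -0.57, "ty": -0.05, "tz": 0.02, "rx": 0, "ry": 0, "rz": 0, "gripper": -0.8}, {"tx": -0.56, "ty": -0.07, "tz": 0, "rx": 0, "ry": 0, "rz": 0, "gripper": -0.8}, {"tx": -0.57, "ty": -0.09, "tz": 0, "rx": 0, "ry": 0, "rz": 0, "gripper": -0.8}, {"tx": -0.57, "ty": -0.06, "tz": 0, "rx": 0, "ry": 0, "rz": 0, "gripper": -0.8}, {"tx": -0.55, "ty": -0.13, "tz": 0, "rx": 0, "ry": 0, "rz": 0, "gripper": -0.8}]'

```text
clock: 20.05
eef_pos: [673.2, 73.7, 54.9]
tcp_rot: [3.137, -0.001, 1.41]
contact_force: [4.5, 2.7, 2.6]
opening: 0.239
```

```bash
python3 st.py 1
```

```text
loc [ 61.87 -48.26] z 54.92 F local [ 3.3 -4.   2.6] [ 3.1367e+00 -1.3000e-03  1.4099e+00]
dist to contact path 0.6589347272252412 nearest [ 61.7 -48.9]
```

>>> move_arm --increments '[{"tx": -0.54, "ty": -0.19, "tz": 0, "rx": 0, "ry": 0, "rz": 0, "gripper": -0.8}, {"tx": -0.56, "ty": -0.15, "tz": 0, "rx": 0, "ry": 0, "rz": 0, "gripper": -0.8}, {"tx": -0.54, "ty": -0.18, "tz": 0, "rx": 0, "ry": 0, "rz": 0, "gripper": -0.8}, {"tx": -0.55, "ty": -0.16, "tz": 0, "rx": 0, "ry": 0, "rz": 0, "gripper": -0.8}, {"tx": -0.54, "ty": -0.17, "tz": 0, "rx": 0, "ry": 0, "rz": 0, "gripper": -0.8}]'

```text
clock: 20.55
eef_pos: [660.5, 48.1, 54.9]
tcp_rot: [3.136, -0.001, 1.41]
contact_force: [6.0, 2.3, 1.1]
opening: 0.233
```

```bash
python3 st.py 1
```

```text
loc [ 34.56 -39.79] z 54.94 F local [ 3.2 -5.6  1.1] [ 3.1365e+00 -1.1000e-03  1.4099e+00]
dist to contact path 0.7156221740530688 nearest [ 34.5 -40.5]
```

>>> move_arm --increments '[{"tx": -0.55, "ty": -0.14, "tz": 0.01, "rx": 0, "ry": 0, "rz": 0, "gripper": -0.8}, {"tx": -0.58, "ty": -0.02, "tz": 0, "rx": 0, "ry": 0, "rz": 0, "gripper": -0.8}, {"tx": -0.56, "ty": 0.08, "tz": 0, "rx": 0, "ry": 0, "rz": 0, "gripper": -0.8}, {"tx": -0.55, "ty": 0.12, "tz": 0, "rx": 0, "ry": 0, "rz": 0, "gripper": -0.8}, {"tx": -0.56, "ty": 0.14, "tz": 0, "rx": 0, "ry": 0, "rz": 0, "gripper": -0.8}]'

```text
clock: 21.05
eef_pos: [658.1, 21.0, 55.0]
tcp_rot: [3.136, -0.002, 1.409]
contact_force: [6.1, 6.2, 2.0]
opening: 0.24
```

```bash
python3 st.py 1
```

```text
loc [  7.37 -41.76] z 54.95 F local [ 7.1 -5.   2. ] [ 3.1362e+00 -2.2000e-03  1.4095e+00]
dist to contact path 0.6785978536316637 nearest [  7.6 -42.4]
```

>>> move_arm --increments '[{"tx": -0.56, "ty": 0.09, "tz": 0, "rx": 0, "ry": 0, "rz": 0, "gripper": -0.8}, {"tx": -0.57, "ty": 0.04, "tz": 0, "rx": 0, "ry": 0, "rz": 0, "gripper": -0.8}, {"tx": -0.57, "ty": 0.04, "tz": 0, "rx": 0, "ry": 0, "rz": 0, "gripper": -0.8}, {"tx": -0.57, "ty": 0.01, "tz": 0, "rx": 0, "ry": 0, "rz": 0, "gripper": -0.8}, {"tx": -0.57, "ty": 0.05, "tz": 0, "rx": 0, "ry": 0, "rz": 0, "gripper": -0.8}, {"tx": 0, "ty": 0, "tz": 0, "rx": 0, "ry": 0, "rz": 0, "gripper": -0.8}]'

```text
clock: 21.65
eef_pos: [655.9, -8.7, 54.9]
tcp_rot: [3.136, -0.001, 1.41]
contact_force: [6.3, 1.3, 2.9]
opening: 0.243
```

```bash
python3 st.py 1;  python3 - <<'E'
from h import *
i,d=r.grab_frame('scene');save(cv2.resize(i[160:290,270:450],(800,578),interpolation=cv2.INTER_CUBIC),'sty2.png')
E
```

```text
loc [-22.25 -44.29] z 54.92 F local [ 2.3 -6.   2.9] [ 3.1359e+00 -7.0000e-04  1.4096e+00]
dist to contact path 0.726064468121483 nearest [-22.1 -45. ]
```

View pics/sty2.png

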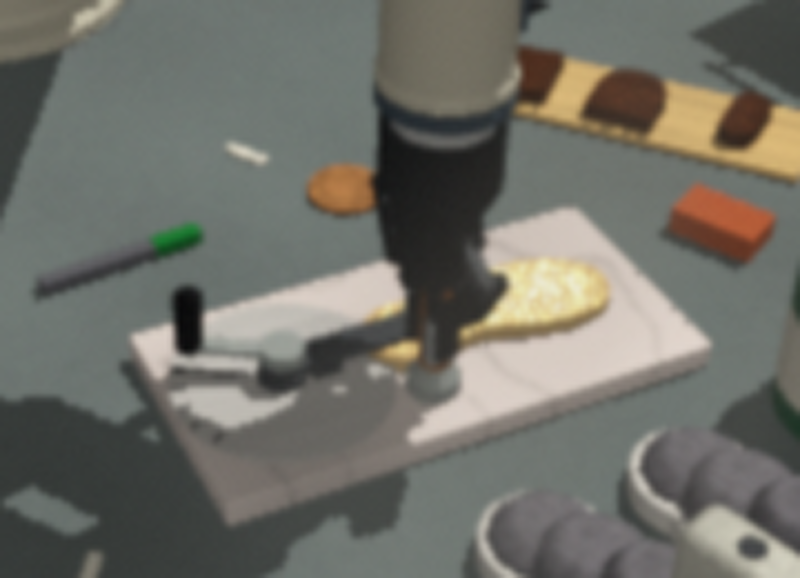

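>>> move_arm --increments '[{"tx": 0, "ty": 0.2, "tz": 0, "rx": 0, "ry": 0, "rz": 0, "gripper": -0.8}, {"tx": 0, "ty": 0, "tz": -2, "rx": 0, "ry": 0, "rz": 0, "gripper": -0.8}, {"tx": 0, "ty": 0, "tz": -3, "rx": 0, "ry": 0, "rz": 0, "gripper": -0.8}, {"tx": 0.6, "ty": -3, "tz": -1, "rx": 0, "ry": 0, "rz": 0, "gripper": -0.8}, {"tx": 0.8, "ty": -3.4, "tz": 0, "rx": 0, "ry": 0, "rz": 0, "gripper": -0.8}, {"tx": 0.8, "ty": -3.4, "tz": 0, "rx": 0, "ry": 0, "rz": 0, "gripper": -0.8}, {"tx": 0.8, "ty": -3.4, "tz": 0, "rx": 0, "ry": 0, "rz": 0, "gripper": -0.8}, {"tx": 0.8, "ty": -3.4, "tz": 0, "rx": 0, "ry": 0, "rz": 0, "gripper": -0.8}, {"tx": 0.8, "ty": -3.4, "tz": 0, "rx": 0, "ry": 0, "rz": 0, "gripper": -0.8}, {"tx": 0.8, "ty": -3, "tz": 0, "rx": 0, "ry": 0, "rz": 0, "gripper": -0.8}, {"tx": 0, "ty": 0, "tz": 0, "rx": 0, "ry": 0, "rz": 0, "gripper": -0.8}]'

```text
clock: 22.8
eef_pos: [431.8, 81.9, 112.8]
tcp_rot: [-3.137, 0.002, 1.412]
contact_force: [0.8, -0.5, -2.1]
opening: 0.236
```

```bash
python3 st.py;python3 - <<'E'
from h import *
plan([(432.9,82,110,1.407,1)])
i,d=r.grab_frame('scene');save(cv2.resize(i[130:260,270:450],(800,578),interpolation=cv2.INTER_CUBIC),'sty3.png')
E
```

```text
loc [ 31.22 191.4 ] z 112.79 F local [-0.3 -0.9 -2.1] [-3.1366e+00  2.0000e-03  1.4117e+00]
from [431.8  81.9 112.8] 1.412
{"tx":0.03,"ty":0.11,"tz":0.28,"rz":0.3}
end [432.9  82.  110. ] 1.406
```

View pics/sty3.png

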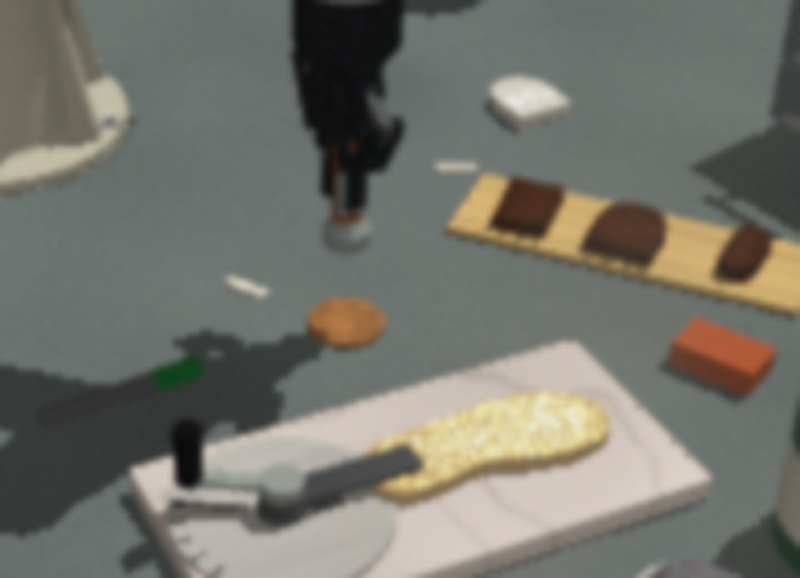

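>>> move_arm --increments '[{"tx": 0, "ty": 0.05, "tz": 2.5, "rx": 0, "ry": 0, "rz": 0.2, "gripper": -0.8}, {"tx": 0, "ty": 0, "tz": 2.5, "rx": 0, "ry": 0, "rz": 0, "gripper": -0.8}, {"tx": 0, "ty": 0, "tz": 1.6, "rx": 0, "ry": 0, "rz": 0, "gripper": -0.8}, {"tx": 0, "ty": 0, "tz": 0.4, "rx": 0, "ry": 0, "rz": 0, "gripper": -0.8}, {"tx": 0, "ty": 0, "tz": 0, "rx": 0, "ry": 0, "rz": 0, "gripper": -0.8}, {"tx": 0, "ty": 0, "tz": 0, "rx": 0, "ry": 0, "rz": 0, "gripper": -0.8}]'

```text
clock: 23.45
eef_pos: [438.1, 81.7, 44.1]
tcp_rot: [3.141, -0.0, 1.407]
contact_force: [-0.4, 0.3, -2.0]
opening: 0.238
```

```bash
python3 st.py
```

```text
loc [ 32.08 185.1 ] z 44.12 F local [ 0.3  0.5 -2. ] [ 3.1407e+00 -2.0000e-04  1.4065e+00]
```

>>> move_arm --increments '[{"tx": 0, "ty": -0.52, "tz": 0, "rx": 0, "ry": 0, "rz": 0, "gripper": -0.8}, {"tx": 0, "ty": 0, "tz": 0.25, "rx": 0, "ry": 0, "rz": 0, "gripper": -0.8}, {"tx": 0, "ty": 0, "tz": 0.08, "rx": 0, "ry": 0, "rz": 0, "gripper": -0.8}, {"tx": 0, "ty": 0, "tz": 0, "rx": 0, "ry": 0, "rz": 0, "gripper": -0.8}]'

```text
clock: 23.85
eef_pos: [432.2, 82.8, 40.7]
tcp_rot: [3.141, -0.0, 1.407]
contact_force: [-2.2, -0.0, 4.7]
opening: 0.236
```

```bash
python3 st.py;python3 -c "
from h import *;print(r.sense()['eef_pos'])"
```

```text
loc [ 32.17 191.14] z 40.72 F local [-0.4  2.2  4.7] [ 3.1414e+00 -1.0000e-04  1.4069e+00]
[432.17551542  82.75728707  40.72305166]
```

>>> move_arm --increments '[{"tx": 0, "ty": 0, "tz": 0, "rx": 0, "ry": 0, "rz": 0, "gripper": -0.4}, {"tx": 0, "ty": 0, "tz": 0, "rx": 0, "ry": 0, "rz": 0, "gripper": 0}, {"tx": 0, "ty": 0, "tz": 0, "rx": 0, "ry": 0, "rz": 0, "gripper": 0.2}, {"tx": 0, "ty": 0, "tz": 0, "rx": 0, "ry": 0, "rz": 0, "gripper": 0.2}, {"tx": 0, "ty": 0, "tz": -2, "rx": 0, "ry": 0, "rz": 0, "gripper": 0.2}, {"tx": 0, "ty": 0, "tz": -3, "rx": 0, "ry": 0, "rz": 0, "gripper": 0.2}, {"tx": 0, "ty": 0, "tz": -4, "rx": 0, "ry": 0, "rz": 0, "gripper": 0.2}, {"tx": 0, "ty": 0, "tz": -2, "rx": 0, "ry": 0, "rz": 0, "gripper": 0.2}, {"tx": -4, "ty": 1, "tz": 0, "rx": 0, "ry": 0, "rz": 0, "gripper": 0.2}, {"tx": -4, "ty": 2, "tz": 0, "rx": 0, "ry": 0, "rz": 0, "gripper": 0.2}, {"tx": -4, "ty": 4, "tz": 0, "rx": 0, "ry": 0, "rz": 0, "gripper": 0.2}]'

```text
clock: 24.95
eef_pos: [476.5, -42.9, 150.5]
tcp_rot: [-3.141, 0.0, 1.408]
contact_force: [0.9, 1.1, 0.4]
opening: 0.605
```

Run:
```python
from h import *
i,d=r.grab_frame('top');P=cloud('top',d)
k=(P[...,2]>92)&(P[...,2]<110)&(abs(P[...,0]-430)<40)&(abs(P[...,1]-83)<40);print('stylus',k.sum(),np.median(P[k],0))
k=(P[...,2]>80)&(P[...,2]<95)&(abs(P[...,0]-580)<60)&(abs(P[...,1]+140)<40);q=np.median(P[k],0);l=loc(q);print(k.sum(),q,l,np.degrees(np.arctan2(l[1],l[0]+105)))
plan([(560,-130,125,1.41,1)])
t=(P[...,2]<9)&(P[...,2]>2)&(i[...,0]>i[...,2]+35.)&(abs(P[...,0]-430)<45)&(abs(P[...,1]-83)<45);print('pad',rect(t,P))
save(cv2.resize(i[195:245,270:320],(500,500),interpolation=cv2.INTER_CUBIC),'sty4.png')
```

```text
stylus 57 [431.08721667  84.47725395  99.84847211]
0 [nan nan nan] [nan nan] nan
from [483.  -48.1 151.4] 1.407
{"tx":-6.82,"ty":8.93,"tz":2.64,"rz":-0.2}
end [ 560. -130.  125.] 1.41
pad (array([431.9,  88.9]), array([56.2, 50.4]), 0.2)
  return _methods._mean(a, axis=axis, dtype=dtype,
  ret = um.true_divide(
```

View pics/sty4.png

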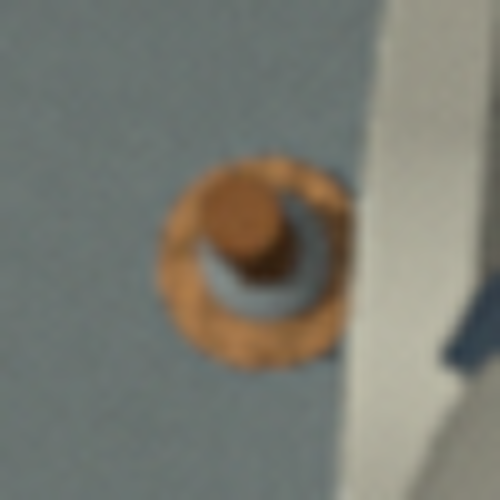

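>>> move_arm --increments '[{"tx": -2.2, "ty": 3, "tz": 0.9, "rx": 0, "ry": 0, "rz": -0.2, "gripper": 0.2}, {"tx": -2.3, "ty": 3, "tz": 0.9, "rx": 0, "ry": 0, "rz": 0, "gripper": 0.2}, {"tx": -2.3, "ty": 2.9, "tz": 0.8, "rx": 0, "ry": 0, "rz": 0, "gripper": 0.2}, {"tx": 0, "ty": 0, "tz": 0, "rx": 0, "ry": 0, "rz": 0, "gripper": 0.2}, {"tx": 0, "ty": 0, "tz": 0, "rx": 0, "ry": 0, "rz": 0, "gripper": 0.2}, {"tx": 0, "ty": 0, "tz": 2, "rx": 0, "ry": 0, "rz": 0, "gripper": 0.2}, {"tx": 0, "ty": 0, "tz": 2, "rx": 0, "ry": 0, "rz": 0, "gripper": 0.2}, {"tx": 0, "ty": 0, "tz": 1.9, "rx": 0, "ry": 0, "rz": 0, "gripper": 0.2}, {"tx": 0, "ty": 0, "tz": 0.6, "rx": 0, "ry": 0, "rz": 0, "gripper": 0.2}, {"tx": 0, "ty": 0, "tz": 0, "rx": 0, "ry": 0, "rz": 0, "gripper": 0.2}]'

```text
clock: 26.0
eef_pos: [553.5, -122.3, 58.9]
tcp_rot: [-3.14, -0.0, 1.411]
contact_force: [0.1, 0.2, 0.2]
opening: 0.599
```

>>> move_arm --increments '[{"tx": 0, "ty": 0, "tz": 0, "rx": 0, "ry": 0, "rz": 0, "gripper": -0.3}, {"tx": 0, "ty": 0, "tz": 0, "rx": 0, "ry": 0, "rz": 0, "gripper": -0.65}, {"tx": 0, "ty": 0, "tz": 0, "rx": 0, "ry": 0, "rz": 0, "gripper": -0.65}, {"tx": 0, "ty": 0, "tz": 0, "rx": 0, "ry": 0, "rz": 0, "gripper": -0.65}, {"tx": 0, "ty": 0, "tz": 0, "rx": 0, "ry": 0, "rz": 0, "gripper": -0.65}]' --squeeze 25

```text
clock: 26.5
eef_pos: [556.0, -123.2, 60.6]
tcp_rot: [3.139, -0.0, 1.41]
contact_force: [2.4, 2.7, 6.5]
opening: 0.224
```

```bash
python3 st.py
```

```text
loc [-151.33   35.91] z 60.58 F local [ 3.1 -1.9  6.5] [ 3.1387e+00 -3.0000e-04  1.4100e+00]
```

>>> move_arm --increments '[{"tx": -0.43, "ty": 0.84, "tz": 0, "rx": 0, "ry": 0, "rz": 0, "gripper": -0.65}, {"tx": -0.3, "ty": 0.89, "tz": 0, "rx": 0, "ry": 0, "rz": 0, "gripper": -0.65}, {"tx": -0.16, "ty": 0.93, "tz": 0, "rx": 0, "ry": 0, "rz": 0, "gripper": -0.65}, {"tx": 0, "ty": 0.94, "tz": 0, "rx": 0, "ry": 0, "rz": 0, "gripper": -0.65}, {"tx": 0.14, "ty": 0.93, "tz": 0, "rx": 0, "ry": 0, "rz": 0, "gripper": -0.65}, {"tx": 0.29, "ty": 0.9, "tz": 0, "rx": 0, "ry": 0, "rz": 0, "gripper": -0.65}, {"tx": 0.3, "ty": 0.65, "tz": 0, "rx": 0, "ry": 0, "rz": 0, "gripper": -0.65}, {"tx": 0, "ty": 0, "tz": 0, "rx": 0, "ry": 0, "rz": 0, "gripper": -0.65}, {"tx": 0, "ty": 0, "tz": 0, "rx": 0, "ry": 0, "rz": 0, "gripper": -0.65}]'

```text
clock: 27.4
eef_pos: [614.6, -135.1, 59.7]
tcp_rot: [3.141, 0.001, 1.41]
contact_force: [0.3, -3.9, 2.5]
opening: 0.222
```

```bash
python3 st.py
```

```text
loc [-153.68  -23.85] z 59.68 F local [-3.8 -0.9  2.5] [3.1406e+00 7.0000e-04 1.4104e+00]
```

>>> move_arm --increments '[{"tx": 0.1, "ty": 0.2, "tz": 0, "rx": 0, "ry": 0, "rz": 0, "gripper": -0.65}, {"tx": 0.1, "ty": 0.2, "tz": 0, "rx": 0, "ry": 0, "rz": 0, "gripper": -0.65}, {"tx": 0, "ty": 0, "tz": 0, "rx": 0, "ry": 0, "rz": 0, "gripper": -0.65}, {"tx": 0, "ty": 0, "tz": 0, "rx": 0, "ry": 0, "rz": 0, "gripper": -0.65}]'

```text
clock: 27.8
eef_pos: [618.2, -133.6, 59.6]
tcp_rot: [-3.141, 0.001, 1.41]
contact_force: [-2.1, -3.8, 5.3]
opening: 0.222
```

```bash
python3 st.py
```

```text
loc [-151.57  -27.14] z 59.58 F local [-4.1  1.4  5.3] [-3.1412e+00  5.0000e-04  1.4103e+00]
```

>>> move_arm --increments '[{"tx": 0.1, "ty": 0.2, "tz": 0, "rx": 0, "ry": 0, "rz": 0, "gripper": -0.65}, {"tx": 0.1, "ty": 0.15, "tz": 0, "rx": 0, "ry": 0, "rz": 0, "gripper": -0.65}, {"tx": 0, "ty": 0, "tz": 0, "rx": 0, "ry": 0, "rz": 0, "gripper": -0.65}, {"tx": 0, "ty": 0, "tz": 0, "rx": 0, "ry": 0, "rz": 0, "gripper": -0.65}]'

```text
clock: 28.2
eef_pos: [621.9, -131.8, 59.6]
tcp_rot: [-3.141, 0.0, 1.41]
contact_force: [-3.1, -2.0, 6.1]
opening: 0.225
```

```bash
python3 st.py
```

```text
loc [-149.21  -30.47] z 59.6 F local [-2.5  2.8  6.1] [-3.1409e+00  1.0000e-04  1.4103e+00]
```

>>> move_arm --increments '[{"tx": 0.05, "ty": 0.15, "tz": 0, "rx": 0, "ry": 0, "rz": 0, "gripper": -0.65}, {"tx": 0, "ty": 0, "tz": 0, "rx": 0, "ry": 0, "rz": 0, "gripper": -0.65}, {"tx": 0, "ty": 0, "tz": 0, "rx": 0, "ry": 0, "rz": 0, "gripper": -0.65}]'

```text
clock: 28.5
eef_pos: [622.1, -131.7, 59.5]
tcp_rot: [-3.138, 0.001, 1.41]
contact_force: [-8.6, -3.1, 9.8]
opening: 0.223
```

```bash
python3 st.py
```

```text
loc [-149.12  -30.66] z 59.53 F local [-4.5  8.   9.8] [-3.1383e+00  6.0000e-04  1.4105e+00]
```

>>> move_arm --increments '[{"tx": 0, "ty": 0, "tz": 0, "rx": 0, "ry": 0, "rz": 0, "gripper": -0.3}, {"tx": 0, "ty": 0, "tz": 0, "rx": 0, "ry": 0, "rz": 0, "gripper": 0.2}, {"tx": 0, "ty": 0, "tz": 0, "rx": 0, "ry": 0, "rz": 0, "gripper": 0.2}, {"tx": 0, "ty": 0, "tz": 0, "rx": 0, "ry": 0, "rz": 0, "gripper": 0.2}, {"tx": 0, "ty": 0, "tz": -3, "rx": 0, "ry": 0, "rz": 0, "gripper": 0.2}, {"tx": 0, "ty": 0, "tz": -4, "rx": 0, "ry": 0, "rz": 0, "gripper": 0.2}, {"tx": 0, "ty": 0, "tz": -4, "rx": 0, "ry": 0, "rz": 0, "gripper": 0.2}, {"tx": 3.5, "ty": -2.5, "tz": 0, "rx": 0, "ry": 0, "rz": 0, "gripper": 0.2}, {"tx": 3.5, "ty": -2.5, "tz": 0, "rx": 0, "ry": 0, "rz": 0, "gripper": 0.2}, {"tx": 3.5, "ty": -2.5, "tz": 0, "rx": 0, "ry": 0, "rz": 0, "gripper": 0.2}, {"tx": 3.5, "ty": -2.5, "tz": 0, "rx": 0, "ry": 0, "rz": 0, "gripper": 0.2}, {"tx": 3.5, "ty": -2.5, "tz": 0, "rx": 0, "ry": 0, "rz": 0, "gripper": 0.9}]'

```text
clock: 29.7
eef_pos: [527.7, 62.6, 169.4]
tcp_rot: [3.141, -0.0, 1.41]
contact_force: [0.3, -0.5, -0.1]
opening: 0.752
```

Run:
```python
from h import *
i,d=r.grab_frame('top');P=cloud('top',d);np.save('I_top.npy',i)
k=(P[...,2]>80)&(P[...,2]<95)&(abs(P[...,0]-620)<60)&(abs(P[...,1]+140)<40);q=np.median(P[k],0);l=loc(q);print(k.sum(),q,l,np.degrees(np.arctan2(l[1],l[0]+105)))
m=(i.max(2)<55)&(abs(P[...,2]-9)<10)&(abs(P[...,0]-430)<90)&(abs(P[...,1]+300)<90);b=big(m);c=P[b].mean(0);print('black',b.sum(),c)
f=i.astype(np.float32)
for t in(50,55,60):print(meas('top',f,0,12,c[:2].round(),55,lambda o:o.max(2)<t,ROUND,(c[0],c[1],.63)))
print('heel',meas('top',f,8,22,(473,339),50,BROWN,ROUND,(471,336,2.05)))
print(r.sense()['eef_pos'])
save(cv2.resize(i[60:330,80:560],(800,450),interpolation=cv2.INTER_CUBIC),'top2.png')
```

```text
49 [ 619.45824435 -140.64441572   87.36548734] [-158.3652479   -29.49366868] -151.07164347058847
black 468 [ 429.73580208 -300.24688541   11.06993817]
(array([ 432.92 , -299.507,    0.633]), np.float64(0.973))
(array([ 433.193, -299.577,    0.618]), np.float64(0.962))
(array([ 433.156, -300.425,    0.612]), np.float64(0.937))
heel (array([471.38 , 336.302,   2.048]), np.float64(0.936))
[524.58277447  66.88675225 169.00547429]
```

View pics/top2.png

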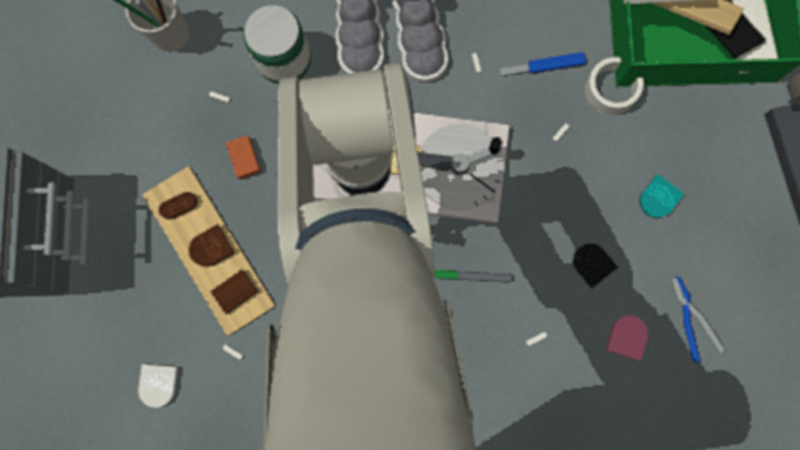

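>>> move_arm --increments '[{"tx": -3.8, "ty": -0.37, "tz": 0.3, "rx": 0, "ry": 0, "rz": 0, "gripper": 0.9}, {"tx": -3.8, "ty": -0.37, "tz": 0.3, "rx": 0, "ry": 0, "rz": 0, "gripper": 0.9}, {"tx": -3.8, "ty": -0.37, "tz": 0.3, "rx": 0, "ry": 0, "rz": 0, "gripper": 0.9}, {"tx": -3.8, "ty": -0.37, "tz": 0.3, "rx": 0, "ry": 0, "rz": 0, "gripper": 0.9}, {"tx": -3.8, "ty": -0.37, "tz": 0.3, "rx": 0, "ry": 0, "rz": 0, "gripper": 0.9}, {"tx": -3.8, "ty": -0.37, "tz": 0.3, "rx": 0, "ry": 0, "rz": 0, "gripper": 0.9}, {"tx": -3.8, "ty": -0.37, "tz": 0.3, "rx": 0, "ry": 0, "rz": 0, "gripper": 0.9}, {"tx": -3.8, "ty": -0.37, "tz": 0.3, "rx": 0, "ry": 0, "rz": 0, "gripper": 0.9}, {"tx": -3.8, "ty": -0.37, "tz": 0.3, "rx": 0, "ry": 0, "rz": 0, "gripper": 0.9}, {"tx": -3.8, "ty": -0.37, "tz": 0.3, "rx": 0, "ry": 0, "rz": 0, "gripper": 0.9}]'

```text
clock: 30.75
eef_pos: [430.8, -309.5, 139.2]
tcp_rot: [3.141, 0.0, 1.41]
contact_force: [0.8, 0.1, -0.1]
opening: 0.954
```

>>> move_arm --increments '[{"tx": 0, "ty": 0, "tz": 1, "rx": 0, "ry": 0, "rz": 7.4, "gripper": 0.9}, {"tx": 0, "ty": 0, "tz": 1, "rx": 0, "ry": 0, "rz": 7.4, "gripper": 0.9}, {"tx": 0, "ty": 0, "tz": 1, "rx": 0, "ry": 0, "rz": 7.4, "gripper": 0.9}, {"tx": 0, "ty": 0, "tz": 1, "rx": 0, "ry": 0, "rz": 7.4, "gripper": 0.9}, {"tx": 0, "ty": 0, "tz": 1, "rx": 0, "ry": 0, "rz": 7.4, "gripper": 0.9}, {"tx": 0, "ty": 0, "tz": 1, "rx": 0, "ry": 0, "rz": 7.5, "gripper": 0.9}, {"tx": 0, "ty": 0, "tz": 0, "rx": 0, "ry": 0, "rz": 0, "gripper": 0.9}]'

```text
clock: 31.45
eef_pos: [430.7, -307.5, 78.1]
tcp_rot: [-3.14, 0.001, 0.632]
contact_force: [0.1, 0.3, -0.2]
opening: 0.952
```

Run:
```python
from h import *
i,d=r.grab_frame('scene');f=i.astype(np.float32)
print('scene view (ref (436,-300.5,.70))',meas('scene',f,0,12,(436,-300),55,lambda o:o.max(2)<50,ROUND,(436,-300,.65)))
plan([(427.3,-303.6,40,.63,1)])
save(cv2.resize(i[190:290,190:310],(720,600),interpolation=cv2.INTER_CUBIC),'blk.png')
```

```text
scene view (ref (436,-300.5,.70)) (array([ 435.406, -301.476,    0.63 ]), np.float64(0.92))
from [ 431.  -307.7   78.9] 0.636
{"tx":-0.05,"ty":-0.55,"tz":3.89,"rz":0.4}
end [ 427.4 -303.6   40. ] 0.629
```

View pics/blk.png

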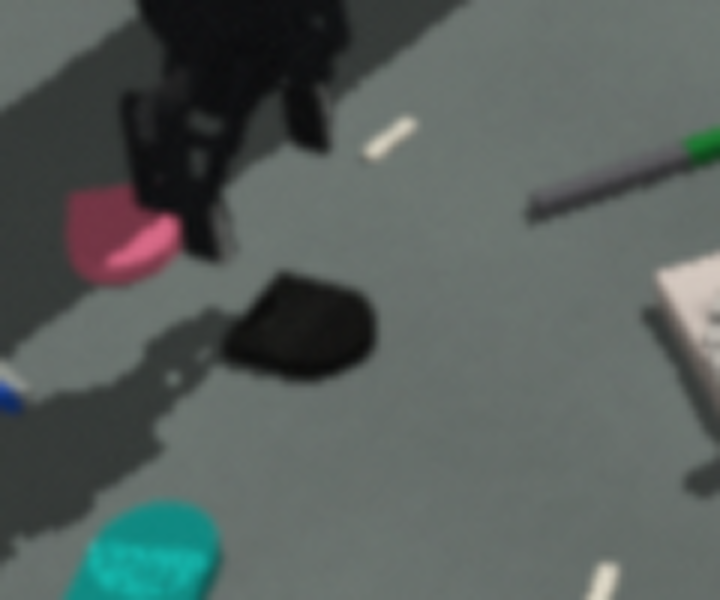

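>>> move_arm --increments '[{"tx": 0, "ty": -0.5, "tz": 1.5, "rx": 0, "ry": 0, "rz": 0.3, "gripper": 0.65}, {"tx": 0, "ty": 0, "tz": 2, "rx": 0, "ry": 0, "rz": 0, "gripper": 0.65}, {"tx": 0, "ty": 0, "tz": 2, "rx": 0, "ry": 0, "rz": 0, "gripper": 0.65}, {"tx": 0, "ty": 0, "tz": 1.5, "rx": 0, "ry": 0, "rz": 0, "gripper": 0.65}, {"tx": 0, "ty": 0, "tz": 0, "rx": 0, "ry": 0, "rz": 0, "gripper": 0.65}, {"tx": 0, "ty": 0, "tz": 0, "rx": 0, "ry": 0, "rz": 0, "gripper": 0.65}]'

```text
clock: 32.1
eef_pos: [428.7, -304.2, 9.8]
tcp_rot: [3.141, -0.0, 0.63]
contact_force: [-0.5, 0.4, -0.8]
opening: 0.826
```

Run:
```python
from h import *
s=r.sense();print(s['eef_pos'],s['tcp_rot'],s['contact_force'],s['opening'])
i,d=r.grab_frame('scene');save(cv2.resize(i[190:290,190:310],(720,600),interpolation=cv2.INTER_CUBIC),'blk2.png')
```

```text
[ 428.67176253 -304.15448467    9.83257473] [ 3.14132031e+00 -9.50165093e-05  6.30464042e-01] [-0.54608583  0.37078449 -0.81375337] 0.8262957233545446
```

View pics/blk2.png

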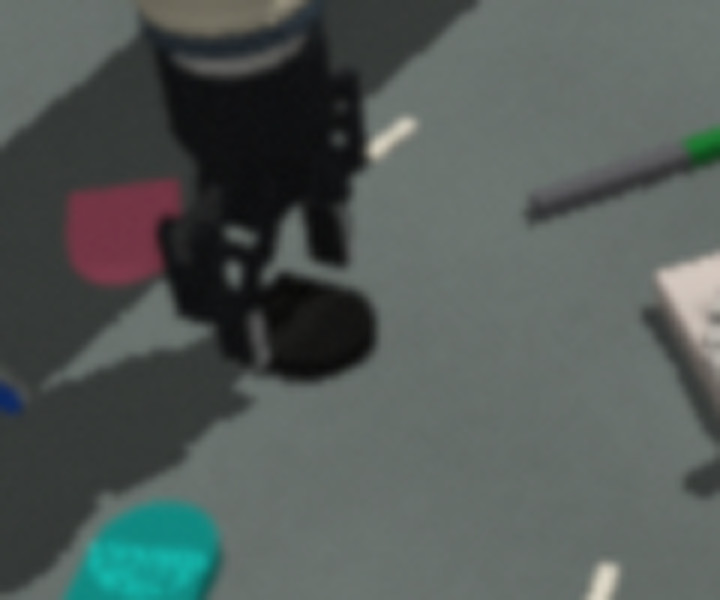

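>>> move_arm --increments '[{"tx": 0, "ty": 0, "tz": 0.5, "rx": 0, "ry": 0, "rz": 0, "gripper": 0.65}, {"tx": 0, "ty": 0, "tz": 0.3, "rx": 0, "ry": 0, "rz": 0, "gripper": 0.65}, {"tx": 0, "ty": 0, "tz": 0, "rx": 0, "ry": 0, "rz": 0, "gripper": 0.65}, {"tx": 0, "ty": 0, "tz": 0, "rx": 0, "ry": 0, "rz": 0, "gripper": 0.65}]'

```text
clock: 32.55
eef_pos: [428.4, -304.0, 1.3]
tcp_rot: [3.142, 0.0, 0.628]
contact_force: [-0.6, -0.7, -0.5]
opening: 0.826
```

>>> move_arm --increments '[{"tx": 0, "ty": 0, "tz": 0.2, "rx": 0, "ry": 0, "rz": 0, "gripper": 0.65}, {"tx": 0, "ty": 0, "tz": 0.1, "rx": 0, "ry": 0, "rz": 0, "gripper": 0.65}, {"tx": 0, "ty": 0, "tz": 0, "rx": 0, "ry": 0, "rz": 0, "gripper": 0.65}]'

```text
clock: 32.85
eef_pos: [428.3, -303.9, -1.9]
tcp_rot: [-3.141, 0.0, 0.628]
contact_force: [0.4, 1.3, -0.3]
opening: 0.822
```

>>> move_arm --increments '[{"tx": 0, "ty": 0, "tz": 0.1, "rx": 0, "ry": 0, "rz": 0, "gripper": 0.5}, {"tx": 0, "ty": 0, "tz": 0, "rx": 0, "ry": 0, "rz": 0, "gripper": 0.35}, {"tx": 0, "ty": 0, "tz": 0, "rx": 0, "ry": 0, "rz": 0, "gripper": 0.1}, {"tx": 0, "ty": 0, "tz": 0, "rx": 0, "ry": 0, "rz": 0, "gripper": 0}, {"tx": 0, "ty": 0, "tz": 0, "rx": 0, "ry": 0, "rz": 0, "gripper": 0}, {"tx": 0, "ty": 0, "tz": 0, "rx": 0, "ry": 0, "rz": 0, "gripper": 0}]' --squeeze 40

```text
clock: 33.45
eef_pos: [428.3, -303.9, -2.5]
tcp_rot: [-3.141, 0.0, 0.628]
contact_force: [-1.4, 1.8, 5.1]
opening: 0.643
```

Run:
```python
from h import *
s=r.sense();print(s['eef_pos'],s['tcp_rot'],s['contact_force'],s['opening'])
```

```text
[ 428.28190219 -303.90656528   -2.52771599] [-3.14143628e+00  6.00301264e-05  6.28274478e-01] [-1.35352603  1.84022821  5.13065799] 0.6434823271331576
```

Run:
```python
from h import *
i,d=r.grab_frame('top');f=i.astype(np.float32)
c=(455,335);half=80;s=.25
A=ortho('top',f,22,c,half,s)
C=-np.array(r.camera_model('top')['R']).T@np.array(r.camera_model('top')['t'])
def draw(v,poly,col):
    R=np.array([[np.cos(v[2]),-np.sin(v[2])],[np.sin(v[2]),np.cos(v[2])]]);q=(poly@R.T+v[:2]-c+half)/s
    cv2.polylines(A,[np.round(q[:,::-1]).astype(np.int32)],True,col,1)
for t in (30,36,42):
  for ss in (200,240):
    B=lambda o:(o[...,0]-o[...,2]>20)&(o[...,0]-o[...,2]<t+40)&(o.sum(2)<ss)
    v=meas('top',f,8,22,(473,339),50,B,ROUND,(471,337,2.08));print(t,ss,v)
    w=meas('top',f,8,22,(400,297),46,B,SQ,(398,293,-.975));print('sq',w)
draw(v[0],ROUND,(0,255,0));draw(w[0],SQ,(0,255,0));
print(A.shape)
save(np.clip(A*1.3,0,255).astype(np.uint8)[:600,:],'heel.png') if A.shape[0]<=640 else 0
```

```text
30 200 (array([471.92 , 336.439,   2.064]), np.float64(0.926))
sq (array([399.029, 292.614,  -0.964]), np.float64(0.917))
30 240 (array([471.833, 336.021,   2.064]), np.float64(0.964))
sq (array([398.41 , 292.51 ,  -0.969]), np.float64(0.967))
36 200 (array([471.92 , 336.439,   2.064]), np.float64(0.926))
sq (array([399.029, 292.614,  -0.964]), np.float64(0.917))
36 240 (array([471.833, 336.021,   2.064]), np.float64(0.964))
sq (array([398.41 , 292.51 ,  -0.969]), np.float64(0.967))
42 200 (array([471.92 , 336.439,   2.064]), np.float64(0.926))
sq (array([399.029, 292.614,  -0.964]), np.float64(0.917))
42 240 (array([471.833, 336.021,   2.064]), np.float64(0.964))
sq (array([398.41 , 292.51 ,  -0.969]), np.float64(0.967))
(640, 640, 3)
```

View pics/heel.png

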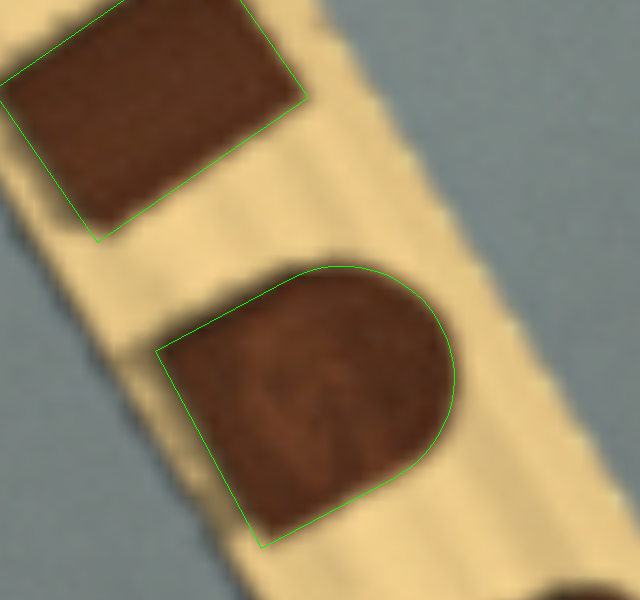

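>>> move_arm --increments '[{"tx": 0, "ty": 0, "tz": -2, "rx": 0, "ry": 0, "rz": 0, "gripper": 0}, {"tx": 0, "ty": 0, "tz": -4, "rx": 0, "ry": 0, "rz": 0, "gripper": 0}, {"tx": 0, "ty": 0, "tz": -5, "rx": 0, "ry": 0, "rz": 0, "gripper": 0}, {"tx": 0, "ty": 0, "tz": -4, "rx": 0, "ry": 0, "rz": 0, "gripper": 0}, {"tx": 2.5, "ty": -3, "tz": 0, "rx": 0, "ry": 0, "rz": 0, "gripper": 0}, {"tx": 2.5, "ty": -3, "tz": 0, "rx": 0, "ry": 0, "rz": 0, "gripper": 0}, {"tx": 2.5, "ty": -3, "tz": 0, "rx": 0, "ry": 0, "rz": 0, "gripper": 0}, {"tx": 2.5, "ty": -3, "tz": 0, "rx": 0, "ry": 0, "rz": 0, "gripper": 0}, {"tx": 2.5, "ty": -3, "tz": 0, "rx": 0, "ry": 0, "rz": 0, "gripper": 0}, {"tx": 2.5, "ty": -3, "tz": 0, "rx": 0, "ry": 0, "rz": 0, "gripper": 0}, {"tx": 2.5, "ty": -3, "tz": 0, "rx": 0, "ry": 0, "rz": 0, "gripper": 0}, {"tx": 2.5, "ty": -3, "tz": 0, "rx": 0, "ry": 0, "rz": 0, "gripper": 0}]'

```text
clock: 34.7
eef_pos: [449.0, 9.3, 147.3]
tcp_rot: [3.141, -0.0, 0.628]
contact_force: [0.5, -0.1, -0.3]
opening: 0.646
```

>>> move_arm --increments '[{"tx": 2.6, "ty": -3, "tz": 0, "rx": 0, "ry": 0, "rz": 0, "gripper": 0}, {"tx": 2.6, "ty": -3, "tz": 0, "rx": 0, "ry": 0, "rz": 0, "gripper": 0}, {"tx": 2.6, "ty": -3, "tz": 0, "rx": 0, "ry": 0, "rz": 0, "gripper": 0}, {"tx": 2.6, "ty": -3, "tz": 0, "rx": 0, "ry": 0, "rz": 0, "gripper": 0}, {"tx": 2.6, "ty": -3, "tz": 0, "rx": 0, "ry": 0, "rz": 0, "gripper": 0}, {"tx": 2.6, "ty": -3, "tz": 0, "rx": 0, "ry": 0, "rz": 0, "gripper": 0}, {"tx": 2.6, "ty": -3, "tz": 0, "rx": 0, "ry": 0, "rz": 0, "gripper": 0}, {"tx": 2.6, "ty": -3, "tz": 0, "rx": 0, "ry": 0, "rz": 0, "gripper": 0}]'

```text
clock: 35.5
eef_pos: [476.1, 325.9, 147.1]
tcp_rot: [3.142, 0.0, 0.629]
contact_force: [0.6, -0.5, -0.9]
opening: 0.641
```

>>> move_arm --increments '[{"tx": 0, "ty": 0, "tz": 0, "rx": 0, "ry": 0, "rz": -7.5, "gripper": 0}, {"tx": 0, "ty": 0, "tz": 0, "rx": 0, "ry": 0, "rz": -7.5, "gripper": 0}, {"tx": 0, "ty": 0, "tz": 0, "rx": 0, "ry": 0, "rz": -7.5, "gripper": 0}, {"tx": 0, "ty": 0, "tz": 0, "rx": 0, "ry": 0, "rz": -7.5, "gripper": 0}, {"tx": 0, "ty": 0, "tz": 0, "rx": 0, "ry": 0, "rz": -7.5, "gripper": 0}, {"tx": 0, "ty": 0, "tz": 0, "rx": 0, "ry": 0, "rz": -7.5, "gripper": 0}, {"tx": 0, "ty": 0, "tz": 0, "rx": 0, "ry": 0, "rz": -7.5, "gripper": 0}, {"tx": 0, "ty": 0, "tz": 0, "rx": 0, "ry": 0, "rz": -7.5, "gripper": 0}, {"tx": 0, "ty": 0, "tz": 0, "rx": 0, "ry": 0, "rz": -7.5, "gripper": 0}, {"tx": 0, "ty": 0, "tz": 0, "rx": 0, "ry": 0, "rz": -7.5, "gripper": 0}, {"tx": 0, "ty": 0, "tz": 0, "rx": 0, "ry": 0, "rz": -7.3, "gripper": 0}, {"tx": 0, "ty": 0, "tz": 0, "rx": 0, "ry": 0, "rz": 0, "gripper": 0}]'

```text
clock: 36.7
eef_pos: [476.2, 324.1, 147.0]
tcp_rot: [-3.141, 0.0, 2.067]
contact_force: [0.7, 0.5, -0.8]
opening: 0.639
```

Run:
```python
from h import *
plan([(474.9,330.65,60,2.064,1)])
```

```text
from [476.2 324.1 147. ] 2.067
{"tx":0.64,"ty":0.19,"tz":8.7,"rz":0.1}
end [474.9 330.7  60. ] 2.065
```

>>> move_arm --increments '[{"tx": 0.64, "ty": 0.19, "tz": 2, "rx": 0, "ry": 0, "rz": 0.1, "gripper": 0}, {"tx": 0, "ty": 0, "tz": 3, "rx": 0, "ry": 0, "rz": 0, "gripper": 0}, {"tx": 0, "ty": 0, "tz": 3, "rx": 0, "ry": 0, "rz": 0, "gripper": 0}, {"tx": 0, "ty": 0, "tz": 2.5, "rx": 0, "ry": 0, "rz": 0, "gripper": 0}, {"tx": 0, "ty": 0, "tz": 1.5, "rx": 0, "ry": 0, "rz": 0, "gripper": 0}, {"tx": 0, "ty": 0, "tz": 0, "rx": 0, "ry": 0, "rz": 0, "gripper": 0}, {"tx": 0, "ty": 0, "tz": 0, "rx": 0, "ry": 0, "rz": 0, "gripper": 0}, {"tx": 0, "ty": 0, "tz": 0, "rx": 0, "ry": 0, "rz": 0, "gripper": 0}]'

```text
clock: 37.5
eef_pos: [475.9, 331.3, 28.6]
tcp_rot: [3.139, -0.0, 2.062]
contact_force: [-0.5, -0.4, -0.7]
opening: 0.64
```

Run:
```python
from h import *
plan([(474.9,330.65,21,2.064,1)])
i,d=r.grab_frame('scene');save(cv2.resize(i[130:220,350:470],(800,600),interpolation=cv2.INTER_CUBIC),'pl.png')
```

```text
from [475.9 331.3  28.6] 2.062
{"tx":-0.01,"ty":-0.12,"tz":0.76,"rz":-0.1}
end [474.8 330.7  21. ] 2.064
```

View pics/pl.png

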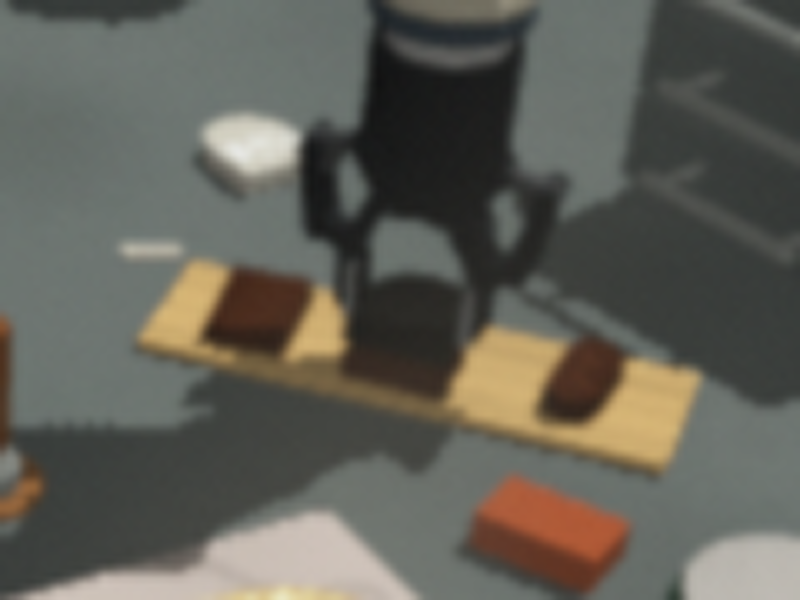

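>>> move_arm --increments '[{"tx": 0, "ty": -0.1, "tz": 0.4, "rx": 0, "ry": 0, "rz": -0.1, "gripper": 0}, {"tx": 0, "ty": 0, "tz": 0.3, "rx": 0, "ry": 0, "rz": 0, "gripper": 0}, {"tx": 0, "ty": 0, "tz": 0.1, "rx": 0, "ry": 0, "rz": 0, "gripper": 0}, {"tx": 0, "ty": 0, "tz": 0, "rx": 0, "ry": 0, "rz": 0, "gripper": 0}]'

```text
clock: 37.95
eef_pos: [474.0, 330.2, 19.5]
tcp_rot: [-3.141, 0.0, 2.065]
contact_force: [-1.2, -0.6, 4.0]
opening: 0.644
```

>>> move_arm --increments '[{"tx": 0, "ty": 0, "tz": 0.05, "rx": 0, "ry": 0, "rz": 0, "gripper": 0}, {"tx": 0, "ty": 0, "tz": 0.05, "rx": 0, "ry": 0, "rz": 0, "gripper": 0}, {"tx": 0, "ty": 0, "tz": 0, "rx": 0, "ry": 0, "rz": 0, "gripper": 0}]'

```text
clock: 38.25
eef_pos: [474.0, 330.2, 19.4]
tcp_rot: [-3.141, 0.0, 2.065]
contact_force: [-4.8, -4.0, 16.6]
opening: 0.646
```

>>> move_arm --increments '[{"tx": 0, "ty": 0, "tz": -0.3, "rx": 0, "ry": 0, "rz": 0, "gripper": 0}, {"tx": 0, "ty": 0.1, "tz": 0, "rx": 0, "ry": 0, "rz": 0, "gripper": 0}, {"tx": 0, "ty": 0, "tz": 0, "rx": 0, "ry": 0, "rz": 0, "gripper": 0}, {"tx": 0, "ty": 0, "tz": 0.21, "rx": 0, "ry": 0, "rz": 0, "gripper": 0}, {"tx": 0, "ty": 0, "tz": 0, "rx": 0, "ry": 0, "rz": 0, "gripper": 0}, {"tx": 0, "ty": 0, "tz": 0, "rx": 0, "ry": 0, "rz": 0, "gripper": 0}]'

```text
clock: 38.85
eef_pos: [475.1, 330.9, 19.5]
tcp_rot: [3.141, -0.0, 2.065]
contact_force: [-1.7, -1.1, 7.6]
opening: 0.646
```

>>> move_arm --increments '[{"tx": 0, "ty": 0, "tz": 0, "rx": 0, "ry": 0, "rz": 0, "gripper": 0.45}, {"tx": 0, "ty": 0, "tz": 0, "rx": 0, "ry": 0, "rz": 0, "gripper": 0.6}, {"tx": 0, "ty": 0, "tz": 0, "rx": 0, "ry": 0, "rz": 0, "gripper": 0.7}, {"tx": 0, "ty": 0, "tz": 0, "rx": 0, "ry": 0, "rz": 0, "gripper": 0.7}, {"tx": 0, "ty": 0, "tz": -2, "rx": 0, "ry": 0, "rz": 0, "gripper": 0.7}, {"tx": 0, "ty": 0, "tz": -4, "rx": 0, "ry": 0, "rz": 0, "gripper": 0.7}, {"tx": 0, "ty": 0, "tz": -5, "rx": 0, "ry": 0, "rz": 0, "gripper": 0.7}, {"tx": -5, "ty": 0, "tz": -3, "rx": 0, "ry": 0, "rz": 0, "gripper": 0.7}, {"tx": -5, "ty": 0, "tz": 0, "rx": 0, "ry": 0, "rz": 0, "gripper": 0.7}, {"tx": -5, "ty": 0, "tz": 0, "rx": 0, "ry": 0, "rz": 0, "gripper": 0.7}, {"tx": -5, "ty": 0, "tz": 0, "rx": 0, "ry": 0, "rz": 0, "gripper": 0.7}, {"tx": -5, "ty": 0, "tz": 0, "rx": 0, "ry": 0, "rz": 0, "gripper": 0.7}]'

```text
clock: 40.05
eef_pos: [590.7, 115.0, 155.1]
tcp_rot: [3.141, 0.0, 2.065]
contact_force: [1.4, 0.2, -0.5]
opening: 0.85
```

Run:
```python
from h import *
i,d=r.grab_frame('top');P=cloud('top',d);f=i.astype(np.float32)
for t in(45,52,60):
    print('piece',meas('top',f,22,34,(473,337),50,lambda o:o.max(2)<t,ROUND,(472,336,2.06)))
m=(i.max(2)<55)&(abs(P[...,0]-472)<40)&(abs(P[...,1]-336)<40);print(m.sum(),np.percentile(P[m][:,2],[10,50,90]))
print(r.sense()['eef_pos'])
A=ortho('top',f,34,(472,336),55,.2);v=np.array([471.9,336.2,2.064]);R=np.array([[np.cos(v[2]),-np.sin(v[2])],[np.sin(v[2]),np.cos(v[2])]])
q=((ROUND@R.T)+55)/.2;cv2.polylines(A,[np.round(q[:,::-1]).astype(np.int32)],True,(0,255,0),1)
j,_=r.grab_frame('scene')
B=cv2.resize(j[150:210,370:450],(733,550),interpolation=cv2.INTER_CUBIC)
out=np.zeros((600,800,3),np.uint8);out[:400,:400]=cv2.resize(np.clip(A*1.5,0,255).astype(np.uint8),(400,400));out[:300,400:]=cv2.resize(B,(400,300))
save(out,'pl2.png')
```

```text
piece (array([471.245, 334.083,   2.081]), np.float64(0.82))
piece (array([469.483, 333.285,   2.074]), np.float64(0.837))
piece (array([469.674, 333.915,   2.06 ]), np.float64(0.839))
403 [29.74736765 33.29335054 36.16294209]
[594.21762117 109.05004888 155.26519153]
```

View pics/pl2.png

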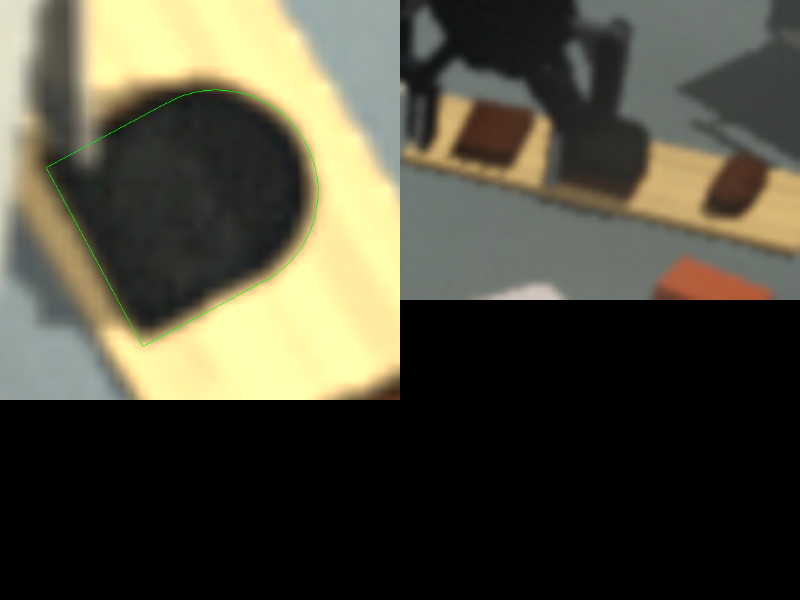

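>>> move_arm --increments '[{"tx": -5, "ty": 0, "tz": 0, "rx": 0, "ry": 0, "rz": 0, "gripper": 0.7}, {"tx": -5, "ty": 0, "tz": 0, "rx": 0, "ry": 0, "rz": 0, "gripper": 0.7}, {"tx": -5, "ty": 0, "tz": 0, "rx": 0, "ry": 0, "rz": 0, "gripper": 0.7}, {"tx": -5, "ty": 0, "tz": 0, "rx": 0, "ry": 0, "rz": 0, "gripper": 0.7}, {"tx": 0, "ty": 0, "tz": 0, "rx": 0, "ry": 0, "rz": 0, "gripper": 0.7}, {"tx": 0, "ty": 0, "tz": 0, "rx": 0, "ry": 0, "rz": 0, "gripper": 0.7}]'

```text
clock: 40.75
eef_pos: [684.8, -60.0, 154.3]
tcp_rot: [-3.141, -0.001, 2.063]
contact_force: [-1.2, 0.3, -0.1]
opening: 0.85
```

Run:
```python
from h import *
for k in range(2):
    i,d=r.grab_frame('top');f=i.astype(np.float32)
    # soft coverage: black vs bright surround using luminance
    for t in (60,90,120):
        print(t,'piece sil 22-34',meas('top',f,22,34,(473,337),50,lambda o:o.max(2)<t,ROUND,(472,336,2.06)),'stack 8-34',meas('top',f,8,34,(473,337),50,lambda o:o.max(2)<t,ROUND,(472,336,2.06)))
print('sq',meas('top',f,8,22,(400,297),46,BROWN,SQ,(398,293,-.97)))
A=ortho('top',f,34,(472,336),50,.17)
B=A.copy()
for v,col in (((471.9,336.2,2.064),(0,255,0)),):
    R=np.array([[np.cos(v[2]),-np.sin(v[2])],[np.sin(v[2]),np.cos(v[2])]])
    q=((ROUND@R.T+np.array(v[:2])-[472,336])+50)/.17;cv2.polylines(B,[np.round(q[:,::-1]).astype(np.int32)],True,col,1)
save(np.clip(np.clip(B*1.8,0,255),0,255).astype(np.uint8),'fin.png');print(B.shape,i[abs(np.array(0))].shape if 0 else '')
```

```text
60 piece sil 22-34 (array([475.629, 329.877,   2.183]), np.float64(0.257)) stack 8-34 (array([506.007, 314.733,   1.754]), np.float64(0.271))
90 piece sil 22-34 (array([497.162, 321.289,   1.956]), np.float64(0.494)) stack 8-34 (array([503.357, 319.704,   1.73 ]), np.float64(0.488))
120 piece sil 22-34 (array([479.847, 322.992,   1.587]), np.float64(0.689)) stack 8-34 (array([480.107, 325.408,   1.621]), np.float64(0.704))
60 piece sil 22-34 (array([475.509, 330.588,   2.165]), np.float64(0.279)) stack 8-34 (array([476.892, 329.38 ,   2.174]), np.float64(0.263))
90 piece sil 22-34 (array([497.044, 323.815,   1.819]), np.float64(0.514)) stack 8-34 (array([496.316, 324.691,   2.014]), np.float64(0.498))
120 piece sil 22-34 (array([478.43 , 323.025,   1.59 ]), np.float64(0.694)) stack 8-34 (array([479.958, 325.999,   1.621]), np.float64(0.711))Traceback (most recent call last):
  File "<stdin>", line 7, in <module>
  File "h.py", line 60, in meas
    m=big(fun(ortho(cam,i,z1,c,half,s))).astype(np.uint8)
      ~~~^^^^^^^^^^^^^^^^^^^^^^^^^^^^^^^
  File "h.py", line 17, in big
    n,l,st,_=cv2.connectedComponentsWithStats(m.astype(np.uint8)); k=1+np.argsort(-st[1:,4])[i]; return l==k
                                                                       ~~~~~~~~~~~~~~~~~~~~~^^^
IndexError: index 0 is out of bounds for axis 0 with size 0
```

>>> move_arm --increments '[{"tx": -1, "ty": -3.9, "tz": 0, "rx": 0, "ry": 0, "rz": 0, "gripper": 0.7}, {"tx": -1, "ty": -3.9, "tz": 0, "rx": 0, "ry": 0, "rz": 0, "gripper": 0.7}, {"tx": -1, "ty": -3.9, "tz": 0, "rx": 0, "ry": 0, "rz": 0, "gripper": 0.7}, {"tx": -1, "ty": -3.9, "tz": 0, "rx": 0, "ry": 0, "rz": 0, "gripper": 0.7}, {"tx": -1, "ty": -3.9, "tz": 0, "rx": 0, "ry": 0, "rz": 0, "gripper": 0.7}, {"tx": -1, "ty": -3.9, "tz": 0, "rx": 0, "ry": 0, "rz": 0, "gripper": 0.7}, {"tx": -1, "ty": -3.9, "tz": 0, "rx": 0, "ry": 0, "rz": 0, "gripper": 0.7}, {"tx": -1, "ty": -3.9, "tz": 0, "rx": 0, "ry": 0, "rz": 0, "gripper": 0.7}, {"tx": 0, "ty": 0, "tz": 0, "rx": 0, "ry": 0, "rz": 0, "gripper": 0.7}, {"tx": 0, "ty": 0, "tz": 0, "rx": 0, "ry": 0, "rz": 0, "gripper": 0.7}]'

```text
clock: 41.85
eef_pos: [447.9, -276.8, 155.2]
tcp_rot: [3.141, 0.0, 2.064]
contact_force: [0.8, -0.9, -0.6]
opening: 0.848
```

Run:
```python
from h import *
i,d=r.grab_frame('top');f=i.astype(np.float32)
A=ortho('top',f,34,(472,336),50,.17)
B=np.clip(A*1.8,0,255)
v=(471.9,336.2,2.064)
R=np.array([[np.cos(v[2]),-np.sin(v[2])],[np.sin(v[2]),np.cos(v[2])]])
q=((ROUND@R.T+np.array(v[:2])-[472,336])+50)/.17;cv2.polylines(B,[np.round(q[:,::-1]).astype(np.int32)],True,(0,255,0),1)
save(B.astype(np.uint8),'fin.png')
for fn in (lambda:print('sq',meas('top',f,8,22,(400,297),46,BROWN,SQ,(398,293,-.97))),
 *[lambda t=t:print(t,'piece',meas('top',f,22,34,(473,337),50,lambda o:o.max(2)<t,ROUND,(472,336,2.06)),'stack',meas('top',f,8,34,(473,337),50,lambda o:o.max(2)<t,ROUND,(472,336,2.06))) for t in(60,90,120)]):
    try: fn()
    except Exception as e: print(e)
```

```text
sq (array([398.08 , 292.63 ,  -0.986]), np.float64(0.952))
60 piece (array([469.245, 334.684,   2.077]), np.float64(0.902)) stack (array([472.544, 333.376,   2.151]), np.float64(0.843))
90 piece (array([470.883, 333.942,   2.058]), np.float64(0.962)) stack (array([470.735, 334.946,   2.076]), np.float64(0.923))
120 piece (array([470.442, 333.973,   2.081]), np.float64(0.734)) stack (array([471.778, 333.707,   1.973]), np.float64(0.782))
```

View pics/fin.png

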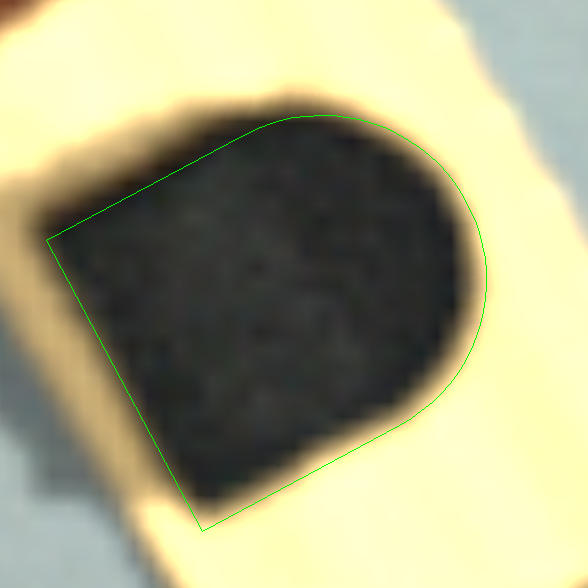

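```bash
cat > prof.py <<'E'
from h import *
new,_=r.grab_frame('top')
v=np.array([471.9,336.2,2.064]);ex=np.array([np.cos(v[2]),np.sin(v[2])]);ey=np.array([-ex[1],ex[0]])
m=r.camera_model('top')
def samp(img,z,l):
    X=np.c_[v[:2]+l[:,:1]*ex+l[:,1:]*ey,np.full(len(l),z)];p=X@np.array(m['R']).T+np.array(m['t'])
    return cv2.remap(img.astype(np.float32).mean(2),(m['fx']*p[:,0]/p[:,2]+m['cx']).astype(np.float32)[None],(m['fy']*p[:,1]/p[:,2]+m['cy']).astype(np.float32)[None],cv2.INTER_LINEAR)[0]
def cross(img,z,f,vals):
    out=[]
    for a in vals:
        t=np.arange(-12,9,.1);g=samp(img,z,np.array([f(a,x) for x in t]));lo=g[:20].mean();hi=g[-20:].mean();k=np.argmax(g>(lo+hi)/2);out.append(t[k])
    return np.round(out,1)
side=lambda a,t:(a,-28-t)
back=lambda a,t:(5+(28+t)*np.cos(a),(28+t)*np.sin(a))
for n,img,z in(('heel',np.load('I_top.npy'),22),('piece',new,34)):
    s=cross(img,z,side,np.arange(-28,5,4));b=cross(img,z,back,np.arange(-1.2,.9,.2))
    print(n,'side',s,s.mean().round(2),'back',b)
E
python3 prof.py
```

```text
heel side [-0.   0.2  0.4  0.4  0.6 -0.2 -0.3 -0.1  0.1] 0.12 back [0.7 0.9 0.9 1.4 1.2 1.4 1.6 1.  0.7 0.6 1.3]
piece side [-1.  -0.8 -0.8 -0.5 -1.3 -1.4 -1.3 -1.1 -0.9] -1.01 back [-1.6 -1.7 -1.7 -1.4 -1.5 -1.5 -1.1 -0.6 -0.5 -0.2  0.5]
```

>>> move_arm --increments '[{"tx": 3.7, "ty": 2.2, "tz": 0, "rx": 0, "ry": 0, "rz": 0, "gripper": 0.7}, {"tx": 3.7, "ty": 2.2, "tz": 0, "rx": 0, "ry": 0, "rz": 0, "gripper": 0.7}, {"tx": 3.7, "ty": 2.2, "tz": 0, "rx": 0, "ry": 0, "rz": 0, "gripper": 0.7}, {"tx": 3.7, "ty": 2.2, "tz": 0, "rx": 0, "ry": 0, "rz": 0, "gripper": 0.7}, {"tx": 3.7, "ty": 2.2, "tz": 0, "rx": 0, "ry": 0, "rz": 0, "gripper": 0.7}, {"tx": 3.7, "ty": 2.2, "tz": 0, "rx": 0, "ry": 0, "rz": 0, "gripper": 0.7}, {"tx": 3.7, "ty": 2.2, "tz": 0, "rx": 0, "ry": 0, "rz": 0, "gripper": 0.7}, {"tx": 3.7, "ty": 2.2, "tz": 0, "rx": 0, "ry": 0, "rz": 0, "gripper": 0.7}, {"tx": 3.7, "ty": 2.2, "tz": 0, "rx": 0, "ry": 0, "rz": 0, "gripper": 0.7}, {"tx": 3.7, "ty": 2.2, "tz": 0, "rx": 0, "ry": 0, "rz": 0, "gripper": 0.7}, {"tx": 3.7, "ty": 2.2, "tz": 0, "rx": 0, "ry": 0, "rz": 0, "gripper": 0.7}, {"tx": 3.7, "ty": 2.2, "tz": 0, "rx": 0, "ry": 0, "rz": 0, "gripper": 0.7}]'

```text
clock: 43.15
eef_pos: [469.3, 242.1, 155.0]
tcp_rot: [3.141, -0.0, 2.067]
contact_force: [0.2, 0.6, 0.1]
opening: 0.849
```

>>> move_arm --increments '[{"tx": 3.7, "ty": 2.2, "tz": 1, "rx": 0, "ry": 0, "rz": 0, "gripper": 0.7}, {"tx": 2, "ty": 1, "tz": 2, "rx": 0, "ry": 0, "rz": 0, "gripper": 0.7}, {"tx": 0, "ty": 0, "tz": 3, "rx": 0, "ry": 0, "rz": 0, "gripper": 0.7}, {"tx": 0, "ty": 0, "tz": 0, "rx": 0, "ry": 0, "rz": 0, "gripper": 0.7}, {"tx": 0, "ty": 0, "tz": 0, "rx": 0, "ry": 0, "rz": 0, "gripper": 0.7}, {"tx": 0, "ty": 0, "tz": 0, "rx": 0, "ry": 0, "rz": 0, "gripper": 0.7}]'

```text
clock: 43.75
eef_pos: [471.7, 304.4, 96.1]
tcp_rot: [3.14, -0.0, 2.065]
contact_force: [1.1, 0.2, -0.1]
opening: 0.85
```

```bash
python3 -c "
from h import *
plan([(475.1,330.9,19.7,2.065,1)])"
```

```text
from [471.7 304.4  96.1] 2.065
{"tx":2.17,"ty":1.56,"tz":7.64,"rz":-0.0}
end [475.1 330.9  19.7] 2.065
```

>>> move_arm --increments '[{"tx": 2.17, "ty": 1.56, "tz": 0, "rx": 0, "ry": 0, "rz": 0, "gripper": 0.7}, {"tx": 0, "ty": 0, "tz": 2, "rx": 0, "ry": 0, "rz": 0, "gripper": 0.7}, {"tx": 0, "ty": 0, "tz": 2, "rx": 0, "ry": 0, "rz": 0, "gripper": 0.7}, {"tx": 0, "ty": 0, "tz": 1, "rx": 0, "ry": 0, "rz": 0, "gripper": 0.7}, {"tx": 0, "ty": 0, "tz": 0, "rx": 0, "ry": 0, "rz": 0, "gripper": 0.7}, {"tx": 0, "ty": 0, "tz": 0, "rx": 0, "ry": 0, "rz": 0, "gripper": 0.7}, {"tx": 0, "ty": 0, "tz": 0, "rx": 0, "ry": 0, "rz": 0, "gripper": 0.7}]'

```text
clock: 44.45
eef_pos: [475.5, 330.7, 46.1]
tcp_rot: [3.14, -0.0, 2.064]
contact_force: [0.3, 0.2, 0.1]
opening: 0.851
```

```bash
python3 -c "
from h import *
plan([(475.1,330.9,19.8,2.065,1)])"
```

```text
from [475.5 330.7  46.1] 2.064
{"tx":0.04,"ty":-0.02,"tz":2.63,"rz":-0.0}
end [475.1 330.9  19.8] 2.064
```

>>> move_arm --increments '[{"tx": 0, "ty": 0, "tz": 1.5, "rx": 0, "ry": 0, "rz": 0, "gripper": 0.7}, {"tx": 0, "ty": 0, "tz": 1.1, "rx": 0, "ry": 0, "rz": 0, "gripper": 0.7}, {"tx": 0, "ty": 0, "tz": 0, "rx": 0, "ry": 0, "rz": 0, "gripper": 0.7}, {"tx": 0, "ty": 0, "tz": 0, "rx": 0, "ry": 0, "rz": 0, "gripper": 0.5}, {"tx": 0, "ty": 0, "tz": 0, "rx": 0, "ry": 0, "rz": 0, "gripper": 0.35}, {"tx": 0, "ty": 0, "tz": 0, "rx": 0, "ry": 0, "rz": 0, "gripper": 0}, {"tx": 0, "ty": 0, "tz": 0, "rx": 0, "ry": 0, "rz": 0, "gripper": 0}, {"tx": 0, "ty": 0, "tz": 0, "rx": 0, "ry": 0, "rz": 0, "gripper": 0}]' --squeeze 30

```text
clock: 45.25
eef_pos: [474.9, 330.6, 19.2]
tcp_rot: [3.141, -0.0, 2.065]
contact_force: [0.5, 0.1, 2.0]
opening: 0.644
```

>>> move_arm --increments '[{"tx": 0, "ty": 0, "tz": -0.3, "rx": 0, "ry": 0, "rz": 0, "gripper": 0}, {"tx": 0.24, "ty": 0.11, "tz": 0, "rx": 0, "ry": 0, "rz": 0, "gripper": 0}, {"tx": 0, "ty": 0, "tz": 0, "rx": 0, "ry": 0, "rz": 0, "gripper": 0}, {"tx": 0, "ty": 0, "tz": 0, "rx": 0, "ry": 0, "rz": 0, "gripper": 0}]'

```text
clock: 45.65
eef_pos: [474.5, 333.1, 21.9]
tcp_rot: [-3.142, 0.0, 2.065]
contact_force: [-0.7, -0.7, -0.7]
opening: 0.647
```

```bash
python3 -c "
from h import *
plan([(474.9,333.5,19.8,2.065,1)])"
```

```text
from [474.5 333.1  21.9] 2.065
{"tx":0.02,"ty":0.06,"tz":0.21,"rz":-0.0}
end [474.9 333.5  19.8] 2.065
```

Lower, release and retreat by the route that gave a clear view.

>>> move_arm --increments '[{"tx": 0.02, "ty": 0.05, "tz": 0.1, "rx": 0, "ry": 0, "rz": 0, "gripper": 0}, {"tx": 0, "ty": 0, "tz": 0.14, "rx": 0, "ry": 0, "rz": 0, "gripper": 0}, {"tx": 0, "ty": 0, "tz": 0, "rx": 0, "ry": 0, "rz": 0, "gripper": 0}, {"tx": 0, "ty": 0, "tz": 0, "rx": 0, "ry": 0, "rz": 0, "gripper": 0}]'

```text
clock: 46.05
eef_pos: [474.8, 333.3, 19.4]
tcp_rot: [-3.141, 0.0, 2.065]
contact_force: [-0.5, 0.4, -0.6]
opening: 0.645
```

>>> move_arm --increments '[{"tx": 0, "ty": 0, "tz": 0, "rx": 0, "ry": 0, "rz": 0, "gripper": 0.45}, {"tx": 0, "ty": 0, "tz": 0, "rx": 0, "ry": 0, "rz": 0, "gripper": 0.6}, {"tx": 0, "ty": 0, "tz": 0, "rx": 0, "ry": 0, "rz": 0, "gripper": 0.7}, {"tx": 0, "ty": 0, "tz": 0, "rx": 0, "ry": 0, "rz": 0, "gripper": 0.7}, {"tx": 0, "ty": 0, "tz": -2, "rx": 0, "ry": 0, "rz": 0, "gripper": 0.7}, {"tx": 0, "ty": 0, "tz": -4, "rx": 0, "ry": 0, "rz": 0, "gripper": 0.7}, {"tx": 0, "ty": 0, "tz": -5, "rx": 0, "ry": 0, "rz": 0, "gripper": 0.7}, {"tx": -2, "ty": -1, "tz": -3, "rx": 0, "ry": 0, "rz": 0, "gripper": 0.7}, {"tx": -3.7, "ty": -2.2, "tz": 0, "rx": 0, "ry": 0, "rz": 0, "gripper": 0.7}, {"tx": -3.7, "ty": -2.2, "tz": 0, "rx": 0, "ry": 0, "rz": 0, "gripper": 0.7}, {"tx": -3.7, "ty": -2.2, "tz": 0, "rx": 0, "ry": 0, "rz": 0, "gripper": 0.7}, {"tx": -3.7, "ty": -2.2, "tz": 0, "rx": 0, "ry": 0, "rz": 0, "gripper": 0.7}]'

```text
clock: 47.25
eef_pos: [467.9, 137.6, 159.8]
tcp_rot: [3.141, 0.0, 2.065]
contact_force: [0.9, -0.3, 0.2]
opening: 0.85
```

>>> move_arm --increments '[{"tx": -3.7, "ty": -2.2, "tz": 0, "rx": 0, "ry": 0, "rz": 0, "gripper": 0.7}, {"tx": -3.7, "ty": -2.2, "tz": 0, "rx": 0, "ry": 0, "rz": 0, "gripper": 0.7}, {"tx": -3.7, "ty": -2.2, "tz": 0, "rx": 0, "ry": 0, "rz": 0, "gripper": 0.7}, {"tx": -3.7, "ty": -2.2, "tz": 0, "rx": 0, "ry": 0, "rz": 0, "gripper": 0.7}, {"tx": -3.7, "ty": -2.2, "tz": 0, "rx": 0, "ry": 0, "rz": 0, "gripper": 0.7}, {"tx": -3.7, "ty": -2.2, "tz": 0, "rx": 0, "ry": 0, "rz": 0, "gripper": 0.7}, {"tx": -3.7, "ty": -2.2, "tz": 0, "rx": 0, "ry": 0, "rz": 0, "gripper": 0.7}, {"tx": -3.7, "ty": -2.2, "tz": 0, "rx": 0, "ry": 0, "rz": 0, "gripper": 0.7}, {"tx": -3.7, "ty": -2.2, "tz": 0, "rx": 0, "ry": 0, "rz": 0, "gripper": 0.7}, {"tx": 0, "ty": 0, "tz": 0, "rx": 0, "ry": 0, "rz": 0, "gripper": 0.7}, {"tx": 0, "ty": 0, "tz": 0, "rx": 0, "ry": 0, "rz": 0, "gripper": 0.7}]'

```text
clock: 48.35
eef_pos: [451.3, -248.7, 159.4]
tcp_rot: [-3.142, -0.0, 2.062]
contact_force: [-0.1, 1.3, -0.3]
opening: 0.852
```

```bash
python3 prof.py
python3 - <<'E'
from h import *
i,d=r.grab_frame('top');P=cloud('top',d)
def box(x,y,w,z0,z1):
    k=(P[...,2]>z0)&(P[...,2]<z1)&(abs(P[...,0]-x)<w)&(abs(P[...,1]-y)<w);return k.sum(),np.median(P[k],0).round(1) if k.any() else None
print('stylus',box(432,84,40,92,110));print('knob',box(615,-140,40,80,95));print('piece',box(471,336,22,15,50))
m=big((i.max(2)<55)&(P[...,2]<45)&(P[...,2]>3)&(abs(P[...,1]+300)<110)&(P[...,0]>300)&(P[...,0]<600));print('black left on the right side',m.sum())
print(r.sense()['eef_pos'],r.sense()['contact_force'],r.sense()['clock'])
E
```

```text
heel side [-0.   0.2  0.4  0.4  0.6 -0.2 -0.3 -0.1  0.1] 0.12 back [0.7 0.9 0.9 1.4 1.2 1.4 1.6 1.  0.7 0.6 1.3]
piece side [-0.6  0.1 -0.6 -0.5 -0.3 -0.2  0.1  0.2  0.1] -0.19 back [0.6 0.6 0.9 1.3 1.3 1.4 1.4 1.4 1.1 0.9 0.8]
stylus (np.int64(56), array([432.2,  84.6,  99.8]))
knob (np.int64(48), array([ 619.6, -140.7,   87.1]))
piece (np.int64(257), array([470.8, 335.3,  33.3]))Traceback (most recent call last):
  File "<stdin>", line 6, in <module>
  File "h.py", line 17, in big
    n,l,st,_=cv2.connectedComponentsWithStats(m.astype(np.uint8)); k=1+np.argsort(-st[1:,4])[i]; return l==k
                                                                       ~~~~~~~~~~~~~~~~~~~~~^^^
IndexError: index 0 is out of bounds for axis 0 with size 0
```

```bash
python3 -c "
from h import *
print(r.sign_off())"
```

```text
the job is handed in; nothing more can be done
None
```

The job is handed in at about 48 s on the robot's clock. The main doubt is a short stretch of the trace just before the toe.

- **Lever to the long line:** I swung it from about 16° off rest to about 60°. The camera put the knob at 149.8° against the wanted 150°.
- **Trace:** I ran the stylus along the pattern's edge from the near side of the heel round the toe to the far side. At the stops along the trace, force and position showed contact with the edge. Just before the toe (edge3) the foot pressed only very lightly. It may have lifted a few tenths of a millimetre off the slab for about 20 mm, with a gap of perhaps 0.3 mm to the edge. I pressed it back down at edge3 and did not retrace that stretch.
- **Stylus:** It stands upright on the cork pad, near the pad's centre.
- **Lever back to rest:** I pushed it until it met the stop. The camera then read about 209° against the stop's 210°.
- **Top pieces:** Only the black round-backed piece was on the bench, and it is on the round-backed heel, round back over round back. The first placing was about 2.5 mm off, so I regripped and shifted it. The final edge check showed piece and heel agreeing to about 0.3 mm with no visible turn, measured against the heel as it was before placing.

I did not touch the pink, turquoise and white look-alikes, the marker or the rubbing block. I took the black patch in the green box to be clutter and left it. My last scan for any black piece left at the pick-up place found nothing there.

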